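Load slide mailers into a slanted steel canister

TASK

Load the slanted steel canister with the three white slide mailers: the short one goes in first, then the two long ones in either order, caps outward, each pushing those before it deeper. Then press the last one fully home, so that the follower is at the closed end and only about 8 mm of the last cap shows above the rim, and let go. Leave the flask, the beaker and the Petri dishes where they stand.

Things in the scene. Friction and masses are not known exactly. Their poses are not given: they have to be found in the camera images.
- stand: dark steel stand that carries the canister, fixed to the bench; place and yaw vary. Origin at the centre of its underside, x away from the robot at yaw 0. Base plate 210 (x) x 110 x 8 mm; two upright plates, 50 mm wide in x, outer faces 64 mm apart in y, tops 133 mm above the bench, flank the canister's middle.
- canister: round steel canister, closed at the lower end, fixed in the stand, leaning 35 degrees from vertical with its mouth towards the robot. Origin at the centre of the closed end's outside, 30 mm above the bench; z is the bore's axis, pointing out of the mouth; y is level. 242 mm long, 47 mm outside, bore 39 mm in diameter; its last 8 mm flares to 50 mm inside, 58 mm outside at the rim.
- mouth (a point): centre of the canister's rim, on the bore's axis, 242 mm along z from the canister's origin; same axes. A mailer has 2.5 mm clearance all round in the bore; let go there, it slides down to what is below it. With all three in and the follower at its stop, the last cap stands 8 mm above the rim.
- follower (a joint): black rubber disc (37 mm diameter, 12 mm thick) sliding inside the bore: value in m, distance pushed towards the closed end, 0 to 0.172 (its stop). Its upper face is 50 mm below the rim at 0 and 222 mm below it at 0.172. Takes about 5 N to slide; stays where it is left, also under the mailers' weight. Starts at 0 to 0.025.
- short_mailer_mid (a point): centre (on the axis, half-way up) of the short mailer: a white plastic cylinder 60 mm long, 34 mm in diameter, flat ends with slightly rounded edges, its upper 26 mm a finely ribbed screw cap of the same diameter; about 60 g. Starts upright on the bench (centre 30 mm above it), cap up; z runs along it towards the cap.
- long_mailer_a_mid (a point): centre (on the axis, half-way up) of one of the two long mailers: a white plastic cylinder 85 mm long, 34 mm in diameter, flat ends with slightly rounded edges, its upper 26 mm a finely ribbed screw cap of the same diameter; about 60 g. Starts upright on the bench (centre 42.5 mm above it), cap up; z runs along it towards the cap.
- long_mailer_b_mid (a point): centre (on the axis, half-way up) of the other long mailer: a white plastic cylinder 85 mm long, 34 mm in diameter, flat ends with slightly rounded edges, its upper 26 mm a finely ribbed screw cap of the same diameter; about 60 g. Starts upright on the bench (centre 42.5 mm above it), cap up; z runs along it towards the cap.
- flask: bystander: conical glass flask, 84 mm wide, 134 mm tall; origin at the centre of its underside
- beaker: bystander: clear beaker, 72 mm wide at the rim, 95 mm tall; origin at the centre of its underside
- petri_dishes: bystander: stack of three Petri dishes, 94 mm wide, 45 mm tall; origin at the centre of its underside
There are look-alikes about, which are no part of the job. Leave any blue look-alike of the part that bears long_mailer_a_mid alone. Leave any green look-alike of the part that bears long_mailer_b_mid alone.

How it is judged:
By the outcome, as a careful person would: the job done as asked, in the order asked, and still so for the second after the job is handed in, with the robot touching nothing.
It also fails if it takes over 72 s, if anything falls off the work surface, if the arm or the gripper's body presses on something with over 40 N, if the wrist force passes 120 N, or if a joint passes its speed limit or range.

ROBOT

A 6-joint arm with a two-finger parallel gripper is mounted at the origin on the work surface. World frame = base frame: x ahead of the robot, y to its left, z up, the work surface at z = 0. Lengths are in m, angles in rad, forces in N, time in s.
With the tool pointing down it reaches from about 0.35 to 0.775 m from the base axis. Payload 7.3 kg.
Tool frame: the origin (TCP) lies where the fingers leave the gripper's body, on its centre line; the fingertips stand 66 mm ahead of it and the grasp point (between the pads) lies 47 mm ahead of it (robot.tips_ahead is the distance from the TCP to the fingertips, in m); z points along the fingers, y is the line along which they close (so a half turn about z gives the same grasp; the last joint's range is limited). The gripper opens to 92 mm and grips with 3 to 60 N. Pads are 19 mm wide; open, the fingers measure 130 mm over their backs; the gripper's body (75 mm by 190 mm) begins 47 mm behind the grasp point.
Start: joints at [-0.146, 0.342, 1.524, -0, 1.275, -0.146], TCP at [0.525, 0, 0.292] pointing down, gripper open.
Joint ranges: [-2.53, 2.53], [-0.77, 2.02], [0.04, 2.7], [-1, 4.14], [0.28, 2.66], [-3.11, 3.11]. Speed limits (rad/s): [2.57, 2.57, 3.14, 3.14, 3.14, 3.14].

INTERFACE

Orientations are given as [roll, pitch, yaw] about the fixed x, y, z axes, in that order (R = Rz(yaw) Ry(pitch) Rx(roll)).
In Python, from cell import robot gives the robot as it stands.
- The arm moves only by the shell command python3 -m inch 'ROWS' [FORCE]. ROWS is a JSON object of lists of equal length, an entry for each row: "travel": the shift along the tool's x, y, z in mm, a list of three; "turn": the turn about the tool's z in units of 5 degrees (1.0 is 5 degrees); "claw": the closure, from -1 (fully open) to 1 (shut). A call has 1 to 12 rows; each row is the pose to reach, as a shift and turn from the pose commanded when the call began, along the tool's axes at that moment; what a row does not reach only later rows make up. A row lasts 1/10 s, in which the tool goes at most 50 mm and 8.59 degrees, less where a joint would pass 70% of its speed; a pose out of reach is approached as far as the arm can. A call with a gripper value outside its range is refused whole. The fingers move at their own pace and stop on an object; FORCE is the grip in N (left out, the last holds). Time passes only in rows, so rows that repeat a pose let the fingers close. It gives the time, the measured TCP pose, the force, the opening and the grip force at its end, in the units of the state.
- robot.observe(): the state, without advancing time (a new reading comes with each control period).
- robot.read_camera(name): name is "scene" or "side" or "wrist"; returns a dict with "pixels" (384x512x3 uint8, red, green, blue), "fx", "fy", "cx", "cy" (pixels), "cam_to_world" (4x4, takes a point from camera to world coordinates). Camera axes: x right, y down, z forward; pixel columns grow to the right and rows downward; lengths in m; the calibration is good to about 2 mm. A picture is of the moment at which its call begins. There is no depth.
- robot.hand_in(): hands the job in; it is judged then, once.
The state is a dict: "time": time; "qpos": joint angles; "qvel": joint speeds; "joint_efforts": joint torques, N m; "tool_pos": TCP position; "tool_rot": TCP orientation; "contact_force": force on the tool from outside, world axes, zero at the start; "torque": the same for the moment, N m; "opening": finger opening in m; "grip_force": force on a finger pad.
Only numpy, scipy, OpenCV 4.12 (cv2) and the standard library are available. Lean on these libraries where they do the work, as an engineer would, in place of code of your own. Each camera call takes 0.05 s, during which the arm holds its last target. There are 200 camera calls.

## Working session

There is one attempt and no reset: what is moved stays moved. The work goes in short steps, Python scripts to look and compute and a shell command to move; the robot and the scene stay as the last step left them, time stands still between calls to the robot, and variables do not carry over. Pictures are saved under pics/ and viewed, at most 10 in all, crops included, and the job is handed in when it is done.

```bash
ls; mkdir -p pics
python3 - <<'E'
from cell import robot
import cv2,numpy as np,json
for n in ["scene","side"]:
    c=robot.read_camera(n)
    cv2.imwrite(f"pics/{n}0.png",cv2.cvtColor(c["pixels"],cv2.COLOR_RGB2BGR))
    print(n,c["fx"],c["fy"],c["cx"],c["cy"],np.round(c["cam_to_world"],3).tolist())
a=cv2.imread("pics/scene0.png");b=cv2.imread("pics/side0.png")
o=robot.observe();print(o)
E
```

```text
pics
scene 434.2554685735814 434.2554685735814 248.60009016448043 190.80528101503702 [[-0.613, 0.421, -0.669, 1.314], [0.79, 0.343, -0.508, 0.582], [0.016, -0.84, -0.542, 0.748], [0.0, 0.0, 0.0, 1.0]]
side 347.6914617191781 347.6914617191781 251.188012346745 192.1966427784599 [[0.935, -0.224, 0.275, 0.318], [-0.355, -0.605, 0.713, -0.691], [0.007, -0.764, -0.645, 0.765], [0.0, 0.0, 0.0, 1.0]]
{'time': 0.1, 'qpos': array([-1.45995860e-01,  3.42686181e-01,  1.52492649e+00,  4.54198786e-06,
        1.27542550e+00, -1.46011670e-01]), 'qvel': array([ 0.00012666, -0.00385605, -0.00268202, -0.00225362, -0.00074263,
       -0.00115117]), 'joint_efforts': array([ 1.49919495e-03, -4.32001984e+01, -2.44694173e+01,  7.19219679e-02,
        5.25739230e-02, -9.79429342e-05]), 'tool_pos': array([5.24720122e-01, 6.66952686e-05, 2.91595463e-01]), 'tool_rot': array([-3.14016316e+00, -2.14609132e-04,  1.57081066e+00]), 'contact_force': array([0.84804816, 0.51136198, 0.61811161]), 'torque': array([-0.02140023,  0.02690885, -0.00486328]), 'grip_force': 0.0, 'opening': 0.09155876080341468}
```

View pics/scene0.png

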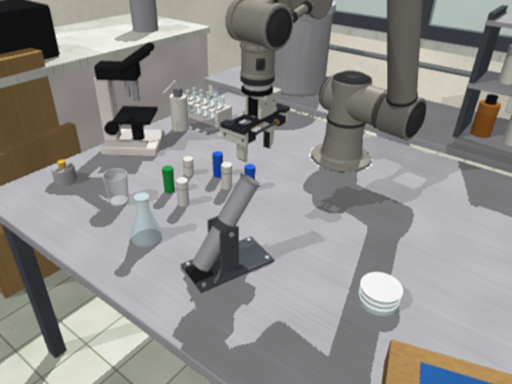

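View pics/side0.png

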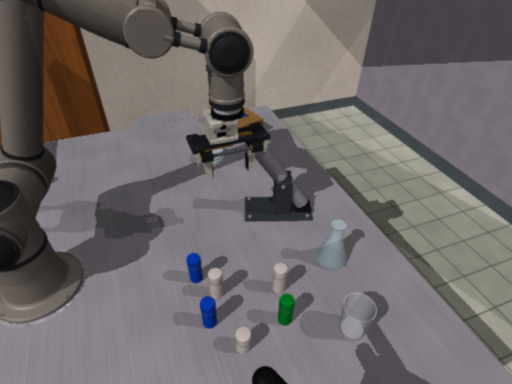

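Scene view: white short at (188,167), white long at (226,176) and (182,192); blue look-alikes at (217,165) and (249,175), green at (168,179). Also white-ish but out of the job: Petri dishes (381,293) and the bottle at (179,110). Canister mouth is about (250,183). In the side view, short is at (243,340), long at (215,283) and (280,278), and the gripper is just in front of the mouth. I'll check this with one crop montage and first measurements.

```bash
cat > h.py <<'E'
import cv2,numpy as np
from cell import robot
def shot(n,save=None):
    c=robot.read_camera(n)
    if save: cv2.imwrite(f"pics/{save}.png",cv2.cvtColor(c["pixels"],cv2.COLOR_RGB2BGR))
    return c
def ray(c,u,v):
    T=np.array(c["cam_to_world"]);d=T[:3,:3]@[(u-c["cx"])/c["fx"],(v-c["cy"])/c["fy"],1]
    return T[:3,3],d/np.linalg.norm(d)
def onz(c,u,v,z):
    o,d=ray(c,u,v);return o+d*(z-o[2])/d[2]
def tri(rs):
    A=np.zeros((3,3));b=np.zeros(3)
    for o,d in rs:
        P=np.eye(3)-np.outer(d,d);A+=P;b+=P@o
    p=np.linalg.solve(A,b);return p,[np.linalg.norm((np.eye(3)-np.outer(d,d))@(p-o)) for o,d in rs]
def proj(c,p):
    T=np.linalg.inv(c["cam_to_world"]);q=T[:3,:3]@p+T[:3,3];return c["cx"]+c["fx"]*q[0]/q[2],c["cy"]+c["fy"]*q[1]/q[2]
def whites(c,x0,y0,x1,y1):
    p=c["pixels"].astype(int);r,g,b=p[...,0],p[...,1],p[...,2]
    m=((r>125)&(r-b>=4)).astype(np.uint8)
    w=np.zeros_like(m);w[y0:y1,x0:x1]=m[y0:y1,x0:x1]
    w=cv2.morphologyEx(w,cv2.MORPH_CLOSE,np.ones((3,3)))
    n,l,s,ce=cv2.connectedComponentsWithStats(w);return [(ce[i].round(1).tolist(),s[i].tolist()) for i in range(1,n) if s[i][4]>60]
E
python3 - <<'E'
from h import *
a=shot("scene");b=shot("side")
for c,w,hs in((a,(150,150,245,215),0),(b,(200,255,300,360),0)):
    for ce,s in whites(c,*w):
        print(ce,s,onz(c,*ce,.03).round(4)[:2],onz(c,*ce,.0425).round(4)[:2])
f=lambda c,x,y,w,h,s:cv2.resize(cv2.cvtColor(c["pixels"][y:y+h,x:x+w],cv2.COLOR_RGB2BGR),(w*s,h*s),interpolation=cv2.INTER_CUBIC)
im=np.hstack([f(a,150,145,133,150,3),f(b,190,150,133,150,3)])
im2=np.zeros((600,800,3),np.uint8);im2[:450,:798]=im
cv2.imwrite("pics/crop1.png",im2[:450])
E
```

```text
[240.4, 154.1] [236, 150, 9, 10, 79] [ 0.2594 -0.2581] [ 0.2778 -0.2435]
[184.2, 181.1] [176, 156, 18, 51, 495] [ 0.5122 -0.2819] [ 0.5261 -0.2668]
[226.4, 175.5] [221, 162, 11, 28, 270] [ 0.4021 -0.2016] [ 0.4179 -0.1879]
[278.7, 276.3] [273, 262, 15, 32, 331] [ 0.5788 -0.2133] [ 0.5743 -0.2214]
[213.7, 281.2] [208, 268, 14, 31, 296] [ 0.4196 -0.1696] [ 0.4179 -0.1785]
[241.8, 338.7] [235, 326, 16, 28, 329] [ 0.4356 -0.3352] [ 0.4336 -0.3413]
```

View pics/crop1.png

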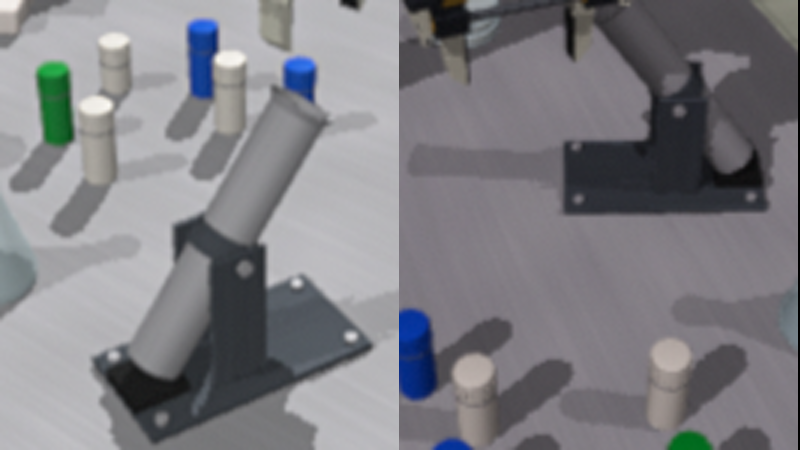

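The crop confirms it: the three white ones are at scene (188,166.5) short, (226.5,175.7) and (182.6,191.8) long. Caps are up, the stand's bolts are visible, and the mouth is at about (250,180).

Run:
```python
from h import *
a=shot("scene");b=shot("side")
S=lambda x,y:(150+x/3,145+y/3); D=lambda x,y:(190+(x-399)/3,150+y/3)
for n,p,q,z in(("short",(188.2,166.5),(243,340),.03),("A",(226.5,175.7),(215.3,283),.0425),("B",(182.6,191.8),(280.3,278),.0425)):
    print(n,onz(a,*p,z).round(4),onz(b,*q,z).round(4),tri([ray(a,*p),ray(b,*q)])[0].round(4))
for k in [(250,175),(217,165),(168,179)]: print("look",onz(a,*k,.0425).round(3))
sb=[onz(a,*S(*k),.009) for k in((114,356),(161,418),(351,337),(297,284))]
db=[onz(b,*D(*k),.009) for k in((577,147),(578,198),(751,196))]
print(np.round(sb,4),np.round(db,4))
c=np.mean(sb,0);v=(sb[0]+sb[1]-sb[2]-sb[3]);yaw=np.arctan2(v[1],v[0]);print("center",c,"yaw",yaw)
v2=db[2]-db[1];print("yaw side",np.arctan2(v2[1],v2[0]),"len",np.linalg.norm(v),np.linalg.norm(v2),"center side",(db[0]+db[2])/2)
e=np.array([np.cos(yaw),np.sin(yaw),0])
ori=c*[1,1,0]+e*.0694+[0,0,.03];ax=-e*np.sin(np.radians(35))+[0,0,np.cos(np.radians(35))]
for k in(0,121,242):
    P=ori+ax*k/1000;u=proj(a,P);w=proj(b,P);print(k,P.round(4),np.array([(u[0]-150)*3,(u[1]-145)*3,(w[0]-190)*3+399,(w[1]-150)*3]).round(1))
```

```text
short [ 0.4379 -0.3373  0.03  ] [ 0.4371 -0.3389  0.03  ] [ 0.4371 -0.3384  0.0292]
A [ 0.4187 -0.1869  0.0425] [ 0.4201 -0.1849  0.0425] [ 0.42   -0.1857  0.0436]
B [ 0.5723 -0.2275  0.0425] [ 0.576  -0.2274  0.0425] [ 0.5746 -0.2271  0.0434]
look [ 0.368 -0.132  0.042]
look [ 0.386 -0.255  0.042]
look [ 0.549 -0.315  0.042]
[[ 0.7612 -0.0225  0.009 ]
 [ 0.7891  0.056   0.009 ]
 [ 0.6191  0.1167  0.009 ]
 [ 0.5922  0.0381  0.009 ]] [[ 0.6218  0.1148  0.009 ]
 [ 0.5946  0.0392  0.009 ]
 [ 0.7648 -0.0208  0.009 ]]
center [0.69042066 0.04706666 0.009     ] yaw -0.34366762645163906
yaw side -0.33901037454815425 len 0.3600790750116514 0.1805142600654352 center side [0.69330064 0.04696902 0.009     ]
0 [0.7558 0.0237 0.03  ] [158.6 357.4 725.8 156.3]
121 [0.6904 0.0471 0.1291] [232.1 231.5 665.8  82.6]
242 [0.6251 0.0705 0.2282] [308.8 100.1 597.7  -1. ]
```

Mailers: short (0.4375,-0.338), A (0.420,-0.186), B (0.5745,-0.227). The stand is at yaw -19.5°, with the mouth near (0.627,0.070,0.228). The look-alikes stand clear of a narrow opening. First move: above the short mailer, with the tool's y turned to bearing 70.5°, which also suits the canister.

```bash
python3 -m inch '{"travel":[[-40,-10,10],[-85,-22,25],[-130,-34,40],[-175,-46,55],[-220,-57,70],[-265,-69,85],[-310,-80,95],[-338,-87,100],[-338,-87,100],[-338,-87,100],[-338,-87,100]],"turn":[-1.7,-3.4,-5.1,-6.8,-8.5,-10.2,-11.9,-13.6,-14.1,-14.1,-14.1],"claw":[-0.2,-0.2,-0.2,-0.2,-0.2,-0.2,-0.2,-0.2,-0.2,-0.2,-0.2]}' 10
python3 - <<'E'
from h import *
o=robot.observe();print(o["tool_pos"],o["tool_rot"],o["opening"],o["qpos"])
c=shot("wrist","w1");print(np.round(c["cam_to_world"],3).tolist(),c["fx"],c["cx"],c["cy"])
print([np.round(proj(c,np.array(p)),1) for p in((.4375,-.338,.06),(.42,-.186,.085))])
E
```

```text
time: 1.4
tool_pos: [0.4381, -0.3376, 0.1922]
tool_rot: [3.141, -0.0, 2.798]
contact_force: [-0.1, 0.1, -0.0]
opening: 0.0553
grip_force: 0.0
[ 0.43806675 -0.33756545  0.19218727] [ 3.14116701e+00 -2.01990700e-04  2.79807316e+00] 0.055340153892387514 [-7.95267436e-01  4.90280846e-01  1.58665508e+00  3.36955990e-04
  1.06502429e+00 -2.02270753e+00]
[[0.336, 0.899, 0.279, 0.363], [0.942, -0.321, -0.1, -0.31], [-0.0, 0.297, -0.955, 0.285], [0.0, 0.0, 0.0, 1.0]] 321.41680262725276 256.6912928765381 193.18784992658507
[array([254.3, 205.8]), array([480.4, 114.3])]
```

View pics/w1.png

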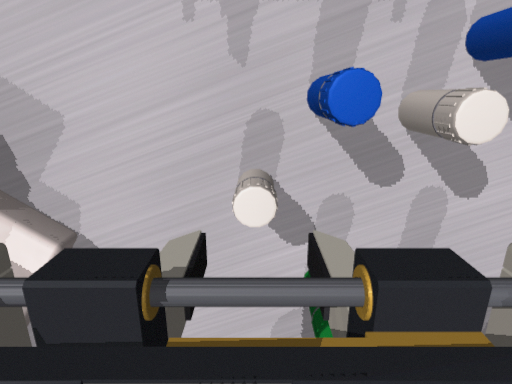

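The wrist view shows the short cap at (255,205), as predicted at (254,206). The A cap is at (477,116) against a predicted (480,114). Now descend and grasp.

```bash
python3 -m inch '{"travel":[[0,0,40],[0,0,80],[0,0,97],[0,0,97],[0,0,97],[0,0,97],[0,0,97],[0,0,97],[0,0,97],[0,0,50],[0,0,0]],"turn":[0,0,0,0,0,0,0,0,0,0,0],"claw":[-0.2,-0.2,-0.2,-0.2,0.6,0.6,0.6,0.6,0.6,0.6,0.6]}' 8
python3 - <<'E'
from h import *
o=robot.observe();R=cv2.Rodrigues(np.array([0,0,0.]))[0]
x=np.array([-.942,.336]);y=np.array([.337,.942])
m=np.array([.627,.0705]);t=o["tool_pos"][:2]
d=(m-t)*1000;print("to mouth in tool x,y:",d@x,d@y, o["grip_force"],o["opening"],o["tool_pos"])
E
```

```text
time: 2.55
tool_pos: [0.4372, -0.3373, 0.1921]
tool_rot: [3.14, -0.004, 2.801]
contact_force: [0.7, -1.1, -0.4]
opening: 0.0337
grip_force: 8.0
to mouth in tool x,y: -41.780467921422286 448.1031746144299 7.998906970024109 0.033684942389641925 [ 0.43719326 -0.33729013  0.19206792]
```

```bash
python3 -m inch '{"travel":[[0,10,-50],[0,40,-100],[2,85,-140],[5,130,-170],[8,175,-170],[11,220,-170],[14,265,-170],[16,310,-170],[18,355,-170],[18,400,-170],[18,448,-170],[18,448,-170]],"turn":[0,0,0,0,0,0,0,0,0,0,0,0],"claw":[0.6,0.6,0.6,0.6,0.6,0.6,0.6,0.6,0.6,0.6,0.6,0.6]}' 8
python3 - <<'E'
from h import *
w=shot("wrist");a=shot("scene");b=shot("side")
np.savez("m.npz",w=w["cam_to_world"])
for n,c in(("w",w),("a",a),("b",b)): print(n,np.round(proj(c,np.array([.627,.0705,.228])),1))
f=lambda c,x,y,W,h,s:cv2.resize(cv2.cvtColor(c["pixels"][y:y+h,x:x+W],cv2.COLOR_RGB2BGR),(int(W*s),int(h*s)),interpolation=cv2.INTER_CUBIC)
im=np.zeros((600,800,3),np.uint8);im[:300,:400]=f(w,0,0,512,384,1)[:300,56:456];im[:300,400:]=f(a,200,130,100,75,4);im[300:,400:]=f(b,210,120,100,75,4)
cv2.imwrite("pics/m1.png",im);print(robot.observe()["tool_pos"])
E
```

```text
time: 3.75
tool_pos: [0.5711, 0.0955, 0.3618]
tool_rot: [3.14, -0.001, 2.807]
contact_force: [-0.2, 0.0, 0.5]
opening: 0.0337
grip_force: 8.0
w [248.4 277.3]
a [252.4 178.8]
b [256.9 149.6]
[0.57031898 0.09027359 0.36207741]
```

View pics/m1.png

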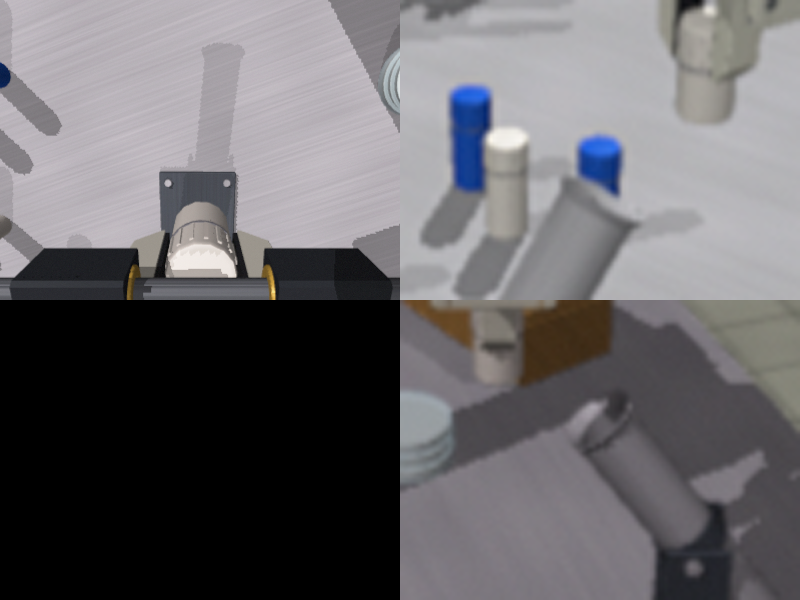

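Run:
```python
from h import *
a=shot("scene");b=shot("side");w=shot("wrist")
p,r=tri([ray(a,250,180),ray(b,260.2,150)]);print("mouth tri",p.round(4),r)
print("fixed z",onz(a,250,180,.228).round(4),onz(b,260.2,150,.228).round(4))
q=[onz(w,224,183,.009),onz(w,284,183,.009)];print("wrist bolts",np.round(q,4),"yaw",np.arctan2(*(q[1]-q[0])[:2]*[-1,1])) 
v=q[1]-q[0];print(np.linalg.norm(v),np.degrees(np.arctan2(v[1],v[0])))
mid=(q[0]+q[1])/2
for yw in(-.341,-.335):
    e=np.array([np.cos(yw),np.sin(yw),0]);print((mid+e*.09).round(4),"mouth",(mid+e*(.09-.0694)).round(4))
x=np.array([-.942,.336]);y=np.array([.337,.942])
print(robot.observe()["tool_pos"],proj(w,np.array([*robot.observe()["tool_pos"][:2],.375])))
```

```text
mouth tri [0.635  0.0682 0.227 ] [np.float64(0.0012482425834390322), np.float64(0.0012482425834392393)]
fixed z [0.6347 0.0694 0.228 ] [0.635  0.0654 0.228 ]
wrist bolts [[0.5957 0.0313 0.009 ]
 [0.6245 0.1127 0.009 ]] yaw -0.34082108646752396
0.08638663059606369 70.47239017634759
[0.6949 0.0419 0.009 ] mouth [0.6295 0.0651 0.009 ]
[0.6951 0.0424 0.009 ] mouth [0.6296 0.0652 0.009 ]
[0.57037547 0.08908333 0.36244548] (np.float64(252.45645792482443), np.float64(362.03335082972325))
```

```bash
python3 -m inch '{"travel":[[-30,0,-10],[-80,0,-10],[-130,0,-10],[-155,0,-10],[-155,0,-10],[-155,0,-10],[-155,0,-10],[-155,0,-10]],"turn":[0,0,0,0,0,0,0,0],"claw":[0.6,0.6,0.6,0.6,0.6,0.6,0.6,0.6]}' 8
python3 - <<'E'
from h import *
o=robot.observe();print(o["tool_pos"]);w=shot("wrist","w3")
print(proj(w,np.array([.629,.0700,.228])));np.savez("w3.npz",**w)
E
```

```text
time: 4.85
tool_pos: [0.7158, 0.0389, 0.3737]
tool_rot: [3.141, 0.001, 2.802]
contact_force: [1.1, -0.6, -0.6]
opening: 0.0334
grip_force: 8.0
[0.71584069 0.03891802 0.37367675]
(np.float64(255.59408494542743), np.float64(74.7855992675335))
```

View pics/w3.png

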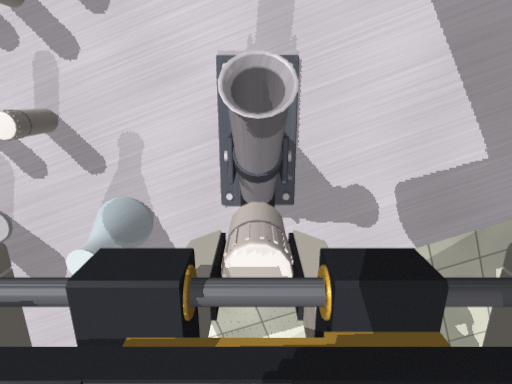

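The wrist view shows the rim ellipse centred at about (258,84), and the tool's centre line is at column 257.5.

Run:
```python
from h import *
w=dict(np.load("w3.npz"))
p=onz(w,258,84,.228);print(p)
o=robot.observe();t=o["tool_pos"];yw=o["tool_rot"][2]
x=np.array([np.cos(yw),np.sin(yw)]);y=np.array([np.sin(yw),-np.cos(yw)])
for m in(p[:2],np.array([.635,.068])): print("mouth rel tcp mm",(m-t[:2])@x*1e3,(m-t[:2])@y*1e3)
print(t,yw, "dz",t[2]-.228)
```

```text
[0.63529683 0.06956373 0.228     ]
mouth rel tcp mm 86.17952657330099 1.9302766001678475
mouth rel tcp mm 85.93810779379987 0.35704266648514327
[0.71590369 0.03901589 0.37366474] 2.801737750345354 dz 0.14566473696074092
```

```bash
python3 -m inch '{"travel":[[40,0.5,0],[75,0.5,10],[85,0.5,20],[85,0.5,20],[85,0.5,20],[85,0.5,35],[85,0.5,48],[85,0.5,58],[85,0.5,62],[85,0.5,62]],"turn":[0,0,0,0,0,0,0,0,0,0],"claw":[0.6,0.6,0.6,0.6,0.6,0.6,0.6,0.6,0.6,0.6]}' 5
python3 - <<'E'
from h import *
o=robot.observe();t=o["tool_pos"];x=np.array([-.943,.3335]);print(o["tool_rot"],o["contact_force"],"Gt,y",(t[:2]-[.635,.068])@x*1e3,(t[:2]-[.635,.068])@[.3335,.943]*1e3,"Gz",(t[2]-.228)*1e3-47)
a=shot("scene");b=shot("side")
f=lambda c,x,y,W,h,s:cv2.resize(cv2.cvtColor(c["pixels"][y:y+h,x:x+W],cv2.COLOR_RGB2BGR),(int(W*s),int(h*s)),interpolation=cv2.INTER_CUBIC)
cv2.imwrite("pics/m2.png",np.hstack([f(a,205,110,95,110,4),f(b,210,90,95,110,4)]))
E
```

```text
time: 5.9
tool_pos: [0.6369, 0.0674, 0.3095]
tool_rot: [-3.141, -0.001, 2.801]
contact_force: [-2.0, 1.4, -1.0]
opening: 0.0333
grip_force: 5.0
[-3.14128201e+00 -1.12524961e-03  2.80113260e+00] [-2.00594192  1.44806473 -0.95765974] Gt,y -2.0280214216378534 0.03088369024173193 Gz 34.49356929169535
```

View pics/m2.png

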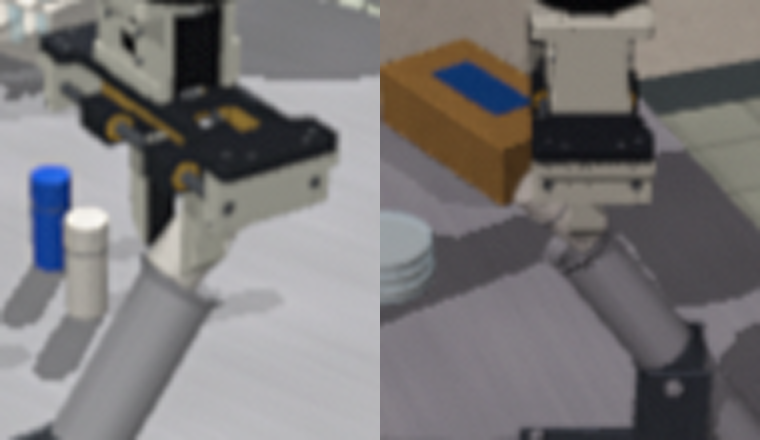

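The side crop shows the mailer tilted strongly at (565,210), more than the bore, so it may have caught the far rim. I'll lift it and check before going on.

```bash
python3 -m inch '{"travel":[[0,0,-10],[0,0,-30],[0,0,-50],[0,0,-50],[0,0,-50],[0,0,-50]],"turn":[0,0,0,0,0,0],"claw":[0.6,0.6,0.6,0.6,0.6,0.6]}' 8
python3 - <<'E'
from h import *
o=robot.observe();t=o["tool_pos"];x=np.array([-.943,.3335]);print("Gt,y",(t[:2]-[.635,.068])@x*1e3,(t[:2]-[.635,.068])@[.3335,.943]*1e3,"Gz",(t[2]-.228)*1e3-47,o["contact_force"])
a=shot("scene");b=shot("side");w=shot("wrist")
g=t-[0,0,.047]; print("G px",[np.round(proj(c,g),1) for c in(a,b,w)])
print("side: mouth px",proj(b,np.array([.635,.068,.228])))
f=lambda c,x,y,W,h,s:cv2.resize(cv2.cvtColor(c["pixels"][y:y+h,x:x+W],cv2.COLOR_RGB2BGR),(int(W*s),int(h*s)),interpolation=cv2.INTER_CUBIC)
cv2.imwrite("pics/m3.png",np.vstack([np.hstack([f(a,205,90,80,60,5),f(b,210,80,80,60,5)]),np.hstack([f(w,156,140,200,150,2),f(w,156,40,200,150,2)])]))
E
```

```text
time: 6.6
tool_pos: [0.6365, 0.0674, 0.3592]
tool_rot: [-3.141, -0.001, 2.801]
contact_force: [-0.0, 0.3, -1.2]
opening: 0.0337
grip_force: 8.0
Gt,y -1.6504073691091432 -0.08668207813575354 Gz 84.23457251584699 [-0.04181808  0.29336551 -1.22091124]
G px [array([249.4, 147.2]), array([261.2, 122.7]), array([254.3, 265. ])]
side: mouth px (np.float64(259.8498720374801), np.float64(149.518575422975))
```

View pics/m3.png

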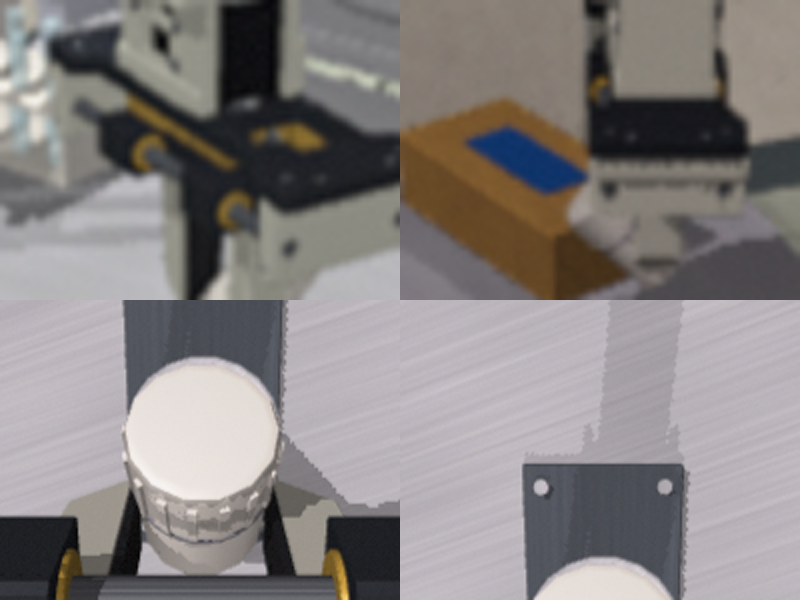

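The lifted mailer is tilted about 40°, cap towards the robot (wrist disc at about (257,204)). It is held near the pads' lower corner, which is the lean the bore needs. I'll measure its axis numerically.

```bash
cat >> h.py <<'E'
M=np.array([.635,.068,.228]);E3=np.array([[-.943,.3335,0],[.3335,.943,0],[0,0,1.]])
def loc(p): return (E3@(np.asarray(p)-M)*1e3).round(1)   # mm: t (tool x), y, z rel. mouth
def disc(c,y1=290,x0=180,x1=340,thr=205):
    p=c["pixels"].astype(int);m=(p.min(2)>thr).astype(np.uint8);m[y1:]=0;m[:,:x0]=0;m[:,x1:]=0
    m=cv2.morphologyEx(m,cv2.MORPH_OPEN,np.ones((5,5)))
    cs,_=cv2.findContours(m,cv2.RETR_EXTERNAL,cv2.CHAIN_APPROX_NONE)
    k=max(cs,key=cv2.contourArea);e=cv2.fitEllipse(cv2.convexHull(k));return e
def disc3(c,e,D=.033):
    o,d=ray(c,*e[0]);T=np.array(c["cam_to_world"]);f=d@T[:3,2]
    P=o+d*(c["fx"]*D/e[1][1]/f)
    ang=np.degrees(np.arccos(min(1,e[1][0]/e[1][1])));sight=np.degrees(np.arctan2(-(E3@d)[0],-d[2]))
    return P,loc(P),"tilt",sight+ang,sight-ang
E
python3 - <<'E'
from h import *
w=shot("wrist");a=shot("side")
for th in(190,205,215):
    e=disc(w,thr=th);P,l,*r=disc3(w,e);print(th,e,l,r)
t=robot.observe()["tool_pos"];print("G",loc(t-[0,0,.047]))
print("side px of disc",proj(a,P),"col stats",np.array(w["pixels"])[204,250:262].mean(0))
E
```

```text
190 ((256.4522399902344, 205.1094207763672), (69.55641174316406, 75.551513671875), 78.48698425292969) [31.9  1.  91.6] ['tilt', np.float64(42.28299933004577), np.float64(-3.6747612335599484)]
205 ((255.46310424804688, 206.66831970214844), (66.297607421875, 73.53868865966797), 96.87772369384766) [29.9  0.5 88.2] ['tilt', np.float64(45.221326155894246), np.float64(-6.057862340084018)]
215 ((253.07493591308594, 208.01959228515625), (62.05795669555664, 69.07532501220703), 112.13640594482422) [26.2 -0.6 79.6] ['tilt', np.float64(45.87260728711486), np.float64(-6.227716451848)]
G [-1.8  0.  84.6]
side px of disc (np.float64(250.68215416914197), np.float64(124.40182388161062)) col stats [230.75       223.25       219.16666667]
```

```bash
python3 -m inch '{"travel":[[31,0,0],[31,0,14],[22,0,26],[14,0,39],[11,0,43],[8,0,47],[6,0,50],[4,0,53],[2,0,56],[0,0,58],[0,0,58]],"turn":[0,0,0,0,0,0,0,0,0,0,0],"claw":[0.6,0.6,0.6,0.6,0.6,0.6,0.6,0.6,0.6,0.6,0.6]}' 6
python3 - <<'E'
from h import *
w=shot("wrist","w5");o=robot.observe();t=o["tool_pos"];print("G",loc(t-[0,0,.047]),o["contact_force"])
for th in(180,190,200):
    e=disc(w,thr=th);P,l,*r=disc3(w,e);print(th,np.round(e[0],1),np.round(e[1],1),l,r)
E
```

```text
time: 7.95
tool_pos: [0.6361, 0.0678, 0.3021]
tool_rot: [-3.141, -0.002, 2.802]
contact_force: [-3.8, 1.7, 1.5]
opening: 0.0338
grip_force: 7.7
G [-1.1  0.2 27.2] [-5.41232383  1.45479379  0.37034366]
180 [256.5 195.5] [60.9 74. ] [35.6  1.2 30.4] ['tilt', np.float64(52.061289592747556), np.float64(-16.975170284184475)]
190 [256.4 195.4] [60.3 73.6] [35.4  1.2 29.7] ['tilt', np.float64(52.431959662179906), np.float64(-17.354421847543804)]
200 [255.8 195.8] [59.3 72. ] [34.3  0.9 26.7] ['tilt', np.float64(52.07634758964892), np.float64(-16.879112264379284)]
```

Bottom is in the mouth, but the tilt is now about 52°, more than the bore's 35°. I'll back out along its axis and press the near edge of its underside on the near lip, which reduces the tilt.

```bash
python3 -m inch '{"travel":[[8,0,-6],[16,0,-12],[30,0,-10],[30,0,-4],[28,0,-3],[26,0,-1],[24,0,0],[23,0,1],[23,0,1]],"turn":[0,0,0,0,0,0,0,0,0],"claw":[0.6,0.6,0.6,0.6,0.6,0.6,0.6,0.6,0.6]}' 8
cat > see.py <<'E'
from h import *
import sys
w=shot("wrist","last");o=robot.observe();t=o["tool_pos"];print("t",o["time"],"G",loc(t-[0,0,.047]),o["contact_force"].round(1),o["opening"],o["grip_force"])
L=float(sys.argv[1]) if len(sys.argv)>1 else 60
for th in(180,195):
    e=disc(w,thr=th);P,l,_,t1,t2=disc3(w,e);s,c=np.sin(np.radians(t1)),np.cos(np.radians(t1))
    print(th,np.round(e[0],1),np.round(e[1],1),"disc",l,"tilt",round(t1,1),round(t2,1),"B",np.round([l[0]-L*s,l[2]-L*c],1),"C-G",)
E
python3 see.py
```

```text
time: 8.9
tool_pos: [0.6154, 0.0749, 0.3013]
tool_rot: [3.142, 0.0, 2.801]
contact_force: [0.2, -1.0, 0.7]
opening: 0.0333
grip_force: 8.0
t 8.95 G [20.9 -0.  26.2] [-0.3 -0.8  0.7] 0.03321815002785778 8.000248074531555
180 [256.4 196.7] [62.  74.3] disc [57.   1.  30.2] tilt 51.3 -15.5 B [10.2 -7.3] C-G
195 [256.  196.9] [60.8 72.9] disc [56.1  0.8 27.6] tilt 51.5 -15.6 B [ 9.2 -9.8] C-G
```

```bash
python3 -m inch '{"travel":[[-2,0,1],[-4,0,3],[-6,0,5],[-8,0,6],[-8,0,6]],"turn":[0,0,0,0,0],"claw":[0.6,0.6,0.6,0.6,0.6]}' 8
python3 see.py
```

```text
time: 9.45
tool_pos: [0.623, 0.0725, 0.2966]
tool_rot: [3.141, 0.002, 2.801]
contact_force: [-2.1, 0.2, 6.5]
opening: 0.0337
grip_force: 8.0
t 9.5 G [12.9  0.2 21.6] [-2.   0.2  6. ] 0.033517460913728356 8.000402748584747
180 [256.2 234.3] [80.5 80.9] disc [37.9  1.2 41.1] tilt 30.3 19.0 B [  7.6 -10.7] C-G
195 [256.4 234.3] [79.5 80.5] disc [37.7  1.3 40.6] tilt 33.8 15.6 B [ 4.4 -9.3] C-G
```

Tilt is now about 32° and the disc is at (38,41). I'll back off slightly, shift onto the bore's axis and enter the flare.

```bash
python3 -m inch '{"travel":[[4,0,-6],[1,0,-9],[-2,0,-11],[-4,0,-8],[-6,0,-5],[-8,0,-3],[-8,0,-3]],"turn":[0,0,0,0,0,0,0],"claw":[0.6,0.6,0.6,0.6,0.6,0.6,0.6]}' 8
python3 see.py
```

```text
time: 10.2
tool_pos: [0.6303, 0.0697, 0.2979]
tool_rot: [-3.141, -0.0, 2.801]
contact_force: [-0.8, 0.4, 1.1]
opening: 0.0334
grip_force: 8.0
t 10.25 G [ 5.1  0.  23. ] [-1.8 -0.4  0.6] 0.033555201132532436 7.999649941921234
180 [256.6 237. ] [80.  80.9] disc [29.1  1.1 42.9] tilt 33.7 16.4 B [-4.2 -7. ] C-G
195 [256.6 237.1] [79.7 80.5] disc [28.8  1.1 42.3] tilt 33.0 17.0 B [-3.9 -8. ] C-G
```

View pics/last.png

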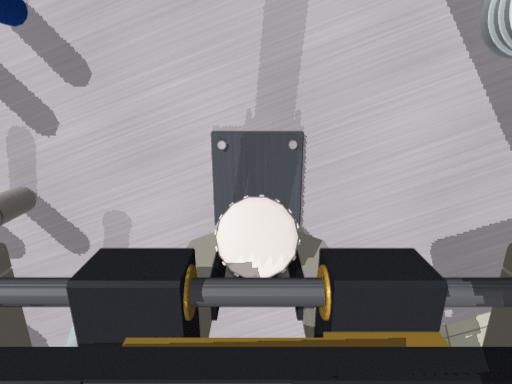

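The wrist view shows the cap disc at (257,237), centred on the stand and on the bore axis: along-axis 51.5 mm, so 8.5 mm is inside. Release here.

```bash
python3 -m inch '{"travel":[[0,0,0],[0,0,0],[0,0,0],[0,0,0],[0,0,0]],"turn":[0,0,0,0,0],"claw":[-0.2,-0.2,-0.2,-0.2,-0.2]}' 8
python3 - <<'E'
from h import *
w=shot("wrist","w6")
for th in(170,190):
    e=disc(w,thr=th);print(e,disc3(w,e)[1:])
print("px for disc on axis at s=0,20,50:",[np.round(proj(w,M+E3.T@np.array([.574*s,0,.819*s])/1e3),1) for s in(-15,0,20,50)])
E
```

```text
time: 10.75
tool_pos: [0.6302, 0.0698, 0.2982]
tool_rot: [-3.142, 0.0, 2.801]
contact_force: [-0.2, -0.6, -0.1]
opening: 0.0549
grip_force: 0.0
((208.35975646972656, 102.31637573242188), (99.28958129882812, 294.362548828125), 10.154760360717773) (array([ 84.3,  -4.2, 125.6]), 'tilt', np.float64(71.77567615853928), np.float64(-68.7989504295451))Traceback (most recent call last):
  File "<stdin>", line 4, in <module>
  File "h.py", line 31, in disc
    k=max(cs,key=cv2.contourArea);e=cv2.fitEllipse(cv2.convexHull(k));return e
ValueError: max() iterable argument is empty
```

```bash
python3 -m inch '{"travel":[[0,0,-40],[-20,0,-76],[-60,0,-76],[-91,0,-76],[-91,0,-76],[-91,0,-76],[-91,0,-76]],"turn":[0,0,0,0,0,0,0],"claw":[-0.2,-0.2,-0.2,-0.2,-0.2,-0.2,-0.2]}' 8
python3 - <<'E'
from h import *
w=shot("wrist","w7");old=dict(np.load("w3.npz"))["pixels"]
p=w["pixels"]
print(robot.observe()["tool_pos"])
print("axis px",[(s,np.round(proj(w,M+E3.T@np.array([.574*s,0,.819*s])/1e3),1).tolist()) for s in(-40,-15,0,10)])
print("old col258",old[50:120:4,258].mean(1).round().tolist())
print("new col258",p[50:120:4,258].mean(1).round().tolist())
print("new row85",p[85,210:306:6].mean(1).round().tolist())
E
```

```text
time: 11.5
tool_pos: [0.7153, 0.0399, 0.3746]
tool_rot: [3.141, -0.0, 2.802]
contact_force: [-0.8, -0.1, 0.2]
opening: 0.0551
grip_force: 0.0
[0.71513414 0.04001388 0.3751055 ]
axis px [(-40, [255.1, 116.2]), (-15, [254.9, 98.5]), (0, [254.8, 86.1]), (10, [254.8, 76.9])]
old col258 [189.0, 172.0, 162.0, 157.0, 136.0, 84.0, 84.0, 83.0, 84.0, 83.0, 83.0, 84.0, 84.0, 84.0, 83.0, 84.0, 146.0, 169.0]
new col258 [168.0, 189.0, 184.0, 150.0, 185.0, 189.0, 216.0, 203.0, 228.0, 227.0, 227.0, 203.0, 199.0, 196.0, 193.0, 204.0, 224.0, 224.0]
new row85 [188.0, 140.0, 111.0, 107.0, 192.0, 233.0, 228.0, 228.0, 227.0, 227.0, 225.0, 225.0, 197.0, 161.0, 193.0, 175.0]
```

Run:
```python
import cv2
p=cv2.imread("pics/w7.png")
for r in range(40,220,4): print(r,' '.join("%3d"%p[r,c].mean() for c in range(206,312,5)))
```

```text
40 193 194 194 185 193 192 189 190 189 166 167 166 167 165 166 167 163 169 177 185 185 183
44 192 187 193 194 189 191 189 191 179 168 167 167 168 168 165 166 161 170 181 183 186 190
48 195 194 188 192 190 191 193 190 174 166 170 168 167 166 163 169 164 162 185 192 182 182
52 190 190 189 173 172 169 182 168 172 175 178 177 169 170 164 163 165 169 175 183 186 184
56 190 195 174 126 126 127 151 184 169 168 173 166 194 196 174 106 103 103 105 183 183 184
60 193 188  98  92  91 173 166 137 196 196 187 177 160 156 203 182  81  81  88 183 190 180
64 187 187 105  85 161 145 131 194 189 197 174 176 123 139 163 176 196 107  87 181 186 184
68 192 187 119 131 162 123 136 185 198 197 188 178 166 177 105 161 219 171  84 176 187 185
72 193 192 120 176 117 121 177 179 198 215 225 216 208 150 131 163 186 203  85 177 185 186
76 195 191 131 168 109 115 153 206 228 217 205 204 205 209 149 156 186 197  96 184 185 185
80 189 192 135 156 112 109 186 225 230 213 228 208 227 208 226 137 178 177 147 184 185 182
84 190 188 142 136 105  94 217 231 228 228 227 226 226 226 224 219  99 171 175 175 187 186
88 185 1
[... 2324 characters left out ...]
  98 110 101  99  96  86  62  61  62  61 129 128 129 131
192 179 184 184  97  84  82  87 106 116 102 101 100  97  84  62  62  55  60 131 130 130 130
196 184 183 186  95 178 179  87  64 117 110 101  98  95  82  61  62 137  61 129 131 128 127
200 186 187 187  99 101 115  88  41 116 110 102  98  92  34  62  62 122  59 129 130 130 131
204 187 180 187 127  86  86  86  40  36 109 101  97  58  27  62  61  55  60 131 130 128 128
208 185 181 181 183 183 184 188 130  97  91  87  87  87  84 130 130 131 131 128 127 131 131
212 184 184 180 185 189 188 184 187 186 131 129 150 134 131 130 128 128 129 132 129 128 131
216 182 185 187 185 184 186 187 188 187 187 188 189 190 156 129 132 132 128 128 131 129 129
```

The brightness grid shows the disc at about (259,97), 53 px wide, covering the far rim. The mailer stands nearly upright in the mouth, its top about 36 mm above the mouth. With closed fingers behind it, I'll push the cap towards the robot until it lines up and slides in.

```bash
python3 -m inch '{"travel":[[20,0,0],[40,0,20],[44,0,40],[44,0,55],[44,0,55],[50,0,55],[54,0,55],[58,0,55],[62,0,55],[66,0,55],[70,0,55],[73,0,55]],"turn":[0,0,0,0,0,0,0,0,0,0,0,0],"claw":[1,1,1,1,1,1,1,1,1,1,1,1]}' 20
python3 - <<'E'
from h import *
o=robot.observe();print(loc(o["tool_pos"]),o["contact_force"],o["opening"])
w=shot("wrist","w8");p=cv2.imread("pics/w8.png")
for r in range(90,290,6): print(r,' '.join("%3d"%p[r,c].mean() for c in range(196,322,6)))
E
```

```text
time: 12.75
tool_pos: [0.6468, 0.0639, 0.3193]
tool_rot: [3.142, 0.0, 2.801]
contact_force: [0.0, 0.3, -0.0]
opening: 0.0006
grip_force: 0.1
[-12.5   0.1  91.3] [ 0.04194895  0.33828136 -0.00253822] 0.0005771581848012105
90 185 191 190 184 189 188 190 180 185 186 163 167 160 159 163 161 159 181 182 179 180
96 186 189 189 193 181 187 189 186 187 164 162 164 161 162 160 164 166 161 178 182 180
102 190 188 186 189 190 186 188 186 187 165 165 162 165 162 164 159 180 161 179 183 186
108 190 189 184 188 187 188 187 185 180 166 164 165 162 163 163 159 161 167 180 178 183
114 185 186 190 158 147 148 146 151 146 148 149 150 144 144 148 144 147 140 180 180 183
120 187 182 185  87  87  87  83  88  79  78  78  77  76  80  77  77  78  79 149 176 181
126 182 187 185  88 185 150  85  87  80  77  79  77  77  81  79  80 172  79 145 182 181
132 188 187 191  88  87  60  85  87  82  78  79  77  77  80  79  77  64  78 177 185 182
138 187 185 186  89  88  87  86  88  79  78  79  76  78  80  79  77  78  87 180 181 179
144 189 186 182  93  88  86  87  88  79  79  78  76  77  80  79  79  78  87 180 183 182
1
[... 1410 characters left out ...]
 182 181 175 178  88 148 146 148 148 148  68 108 147 148 147 149 106 125 127 127 127
252  31  29  33  33  32  32  32  31  27 148  61  80  31  31  31  33  33  32  32  34  32
258  33  33  33  32  30  31  32  33  30 148  60  76  32  32  31  33  32  31  31  32  33
264  32  30  33  35  33  34  34  31  30 133  54  37  32  33  32  31  31  32  31  31  34
270  31  33  31  32  33  35  32  33  33  71  46  31  33  31  29  29  29  34  33  32  31
276  34  31  31  31  29  29  32  29  31  59  92  34  32  29  28  31  20  29  32  31  30
282  54  53  54  52  52  49  49  51  49  69  51  51  49  47  50  51  49  49  49  50  50
288  47  45  42  44  44  47  43  44  43  73  54  55  45  45  44  46  43  45  43  43  44
```

```bash
sed -i 's/L\*c\],1),"C-G",)/L*c],1),"B2",np.round([l[0]-L*np.sin(np.radians(t2)),l[2]-L*np.cos(np.radians(t2))],1),"n,s",round(l[0]*.819-l[2]*.574,1),round(l[0]*.574+l[2]*.819,1))/' see.py
python3 see.py; python3 -m inch '{"travel":[[3,0,0],[6,0,0],[9,0,0],[12,0,0],[12,0,0]],"turn":[0,0,0,0,0],"claw":[1,1,1,1,1]}' 20
python3 see.py
```

```text
t 12.85 G [-12.5   0.1  44.3] [0.4 0.5 0.1] 0.0005469064687549814 0.006246089251362719
180 [256.5 198.9] [70.8 71.7] disc [21.6  1.2 43.8] tilt 27.3 9.2 B [-5.9 -9.5] B2 [ 12.  -15.4] n,s -7.5 48.3
195 [256.6 198.8] [70.2 70.7] disc [20.9  1.2 41.9] tilt 25.2 11.3 B [ -4.7 -12.4] B2 [  9.1 -16.9] n,s -6.9 46.3
time: 13.35
tool_pos: [0.6354, 0.068, 0.3193]
tool_rot: [3.142, -0.0, 2.801]
contact_force: [0.2, 0.3, -0.3]
opening: 0.0003
grip_force: 0.0
t 13.4 G [-0.6  0.1 44.3] [ 0.7 -0.4 -0. ] 0.0003948908013255545 0.0
180 [232.5  98.7] [ 46.7 101.5] disc [78.  -6.6 75.3] tilt 63.5 -61.7 B [24.3 48.5] B2 [130.8  46.8] n,s 20.7 106.4
195 [245.8 149.5] [45.3 71.7] disc [55.  -3.8 37. ] tilt 60.3 -41.3 B [2.9 7.3] B2 [94.6 -8.1] n,s 23.8 61.9
```

Run:
```python
import cv2
p=cv2.imread("pics/last.png")
for r in range(60,252,7): print(r,' '.join("%3d"%p[r,c].mean() for c in range(150,372,9)))
```

```text
60 188 184 183 189 181 186 183 179 184 187 184 183 188 165 165 163 163 182 177 184 185 185 184 184 186
67 184 190 182 187 184 178 185 189 183 184 186 184 173 163 164 162 158 182 184 185 183 184 187 179 182
74 183 187 186 180 189 193 186 186 186 184 184 185 167 162 160 160 164 185 182 181 187 179 183 183 180
81 183 179 189 193 187 188 185 185 187 194 233 230 219 193 156 163 161 182 184 179 183 182 179 186 182
88 187 192 187 188 186 186 187 192 188 208 231 184 205 194 203 164 163 177 183 180 179 184 182 184 182
95 187 187 184 184 186 191 186 186 190 206 233 201 207 194 181 158 181 179 180 183 182 183 181 187 184
102 184 184 183 190 185 187 191 186 189 208 234 222 211 193 122 161 178 181 179 180 181 188 183 183 181
109 181 188 184 185 189 188 192 180 188 206 230 230 212 192 118 161 156 182 180 186 182 182 177 186 185
116 181 182 185 186 188 180 189 184 188 206 184 148 118 106 136 166 159 188 181 182 179 187 182 185 189
123 183 181 184 180 187 183 186 188 165 205 234 240 223 193 139 168 162 185 179 188 180 181 190 186 187
130 182 182 182 182 184 186 182 116  85 212 235 240 222 192 140  7
[... 1105 characters left out ...]
 179 181 150 134  73  77  77  83 116 180 219 184 181 181 183 187 140 128 185
214 192 188 185 183 180 187 182 183 124  81  73  77  76  75  93 178 177 180 180 188 180 185 132 129 129
221 187 185 181 190 183 186 184 213 106  67  73  75  76  75  96  97 168 131 181 182 184 183 126 131 126
228 183 192 188 190 183 185 178 209 104  65  71  22  23  22  88 101 165 133 172 183 183 186 129 130 128
235 189 189 185 183 185 185 181 231 103  63 147 148  27 146 137  98 160 130 127 184 179 181 182 123 128
242 185 181 188 187 180 184 183 179 117 148 148 148  26 148 149 148 144 125 126 126 179 182 182 128 128
249 188  30  31  33  33  33  30  30  32  35  31 138  27  31  32  33  31  32  34  31  32  32  32  33 129
```

The mailer has tipped out towards the robot, and this frame catches it falling (rows 80–178). I'll raise the arm, let it settle and find it.

```bash
python3 -m inch '{"travel":[[0,0,-20],[0,0,-50],[0,0,-50],[0,0,-50],[0,0,-50],[0,0,-50],[0,0,-50],[0,0,-50]],"turn":[0,0,0,0,0,0,0,0],"claw":[-0.2,-0.2,-0.2,-0.2,-0.2,-0.2,-0.2,-0.2]}' 8
python3 - <<'E'
from h import *
a=shot("scene");b=shot("side");b0=cv2.cvtColor(cv2.imread("pics/side0.png"),cv2.COLOR_BGR2RGB);a0=cv2.cvtColor(cv2.imread("pics/scene0.png"),cv2.COLOR_BGR2RGB)
w=shot("wrist")
f=lambda c,x,y,W,h,s:cv2.resize(cv2.cvtColor(c["pixels"][y:y+h,x:x+W],cv2.COLOR_RGB2BGR),(int(W*s),int(h*s)),interpolation=cv2.INTER_CUBIC)
im=np.vstack([np.hstack([f(a,130,120,200,150,2),f(b,100,120,200,150,2)]),np.hstack([f(w,0,0,512,384,.78125),f(b,200,230,200,150,2)])])
cv2.imwrite("pics/m10.png",im);print(im.shape)
E
```

```text
time: 14.2
tool_pos: [0.6357, 0.0678, 0.3687]
tool_rot: [-3.141, -0.001, 2.801]
contact_force: [0.0, 0.5, 0.1]
opening: 0.0548
grip_force: 0.0
(600, 800, 3)
```

View pics/m10.png

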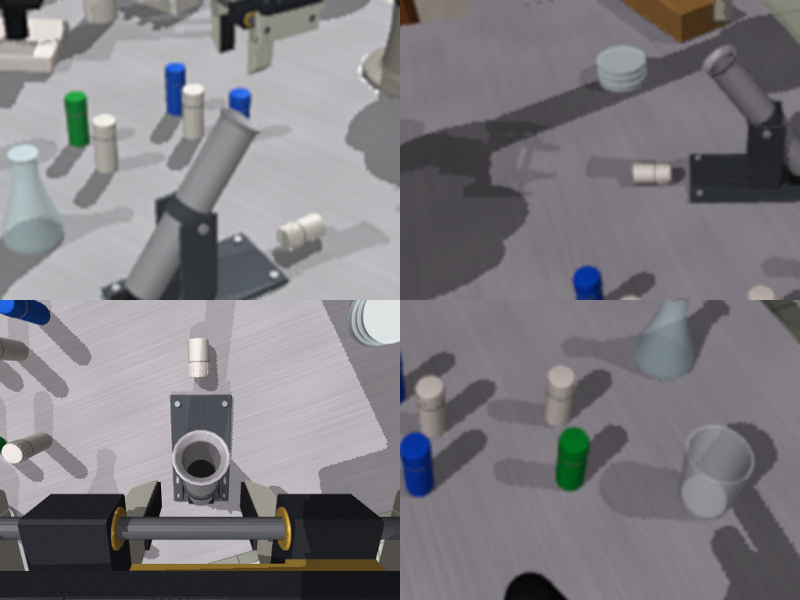

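The short mailer is now lying on the bench just in front of the stand. It lies along the stand's axis with its cap towards the stand: wrist (254,74), scene (280.5,236), side (226,206.5). I can regrasp it near the cap and half-turn it, so the cap faces the robot.

Run:
```python
from h import *
a=shot("scene");b=shot("side");w=shot("wrist")
for c,u in((a,(280.5,236)),(b,(226,206.5)),(w,(253.6,74))): print(onz(c,*u,.017).round(4))
p=w["pixels"].astype(int);m=((p[...,0]-p[...,2]>=3)&(p.min(2)>150)).astype(np.uint8);m[:,:215]=0;m[:,295:]=0;m[:40]=0;m[118:]=0
cs,_=cv2.findContours(m,0,2);k=max(cs,key=cv2.contourArea);r=cv2.minAreaRect(k);print(r,len(cs));bx=cv2.boxPoints(r)
print(np.round([onz(w,*q,.017) for q in bx],4)); print(onz(w,*r[0],.017))
print(robot.observe()["qpos"],robot.observe()["tool_pos"])
```

```text
[0.5348 0.1002 0.017 ]
[0.5364 0.0982 0.017 ]
[0.5367 0.0996 0.017 ]
((252.5, 73.5), (51.0, 25.0), 90.0) 4
[[0.5017 0.0937 0.017 ]
 [0.5123 0.1237 0.017 ]
 [0.5711 0.1034 0.017 ]
 [0.5601 0.0721 0.017 ]]
[0.53564202 0.09847301 0.017     ]
[-1.36018918e-02  5.26401320e-01  1.02401066e+00 -3.65943281e-05
  1.59113115e+00 -1.24402605e+00] [0.63578934 0.06774935 0.36923704]
```

```bash
python3 -m inch '{"travel":[[45,-2,0],[90,-3.5,20],[104,-3.5,65],[104,-3.5,115],[104,-3.5,165],[104,-3.5,215],[104,-3.5,260],[104,-3.5,290],[104,-3.5,300],[104,-3.5,300],[104,-3.5,300],[104,-3.5,300]],"turn":[0,0,0,0,0,0,0,0,0,0,0,0],"claw":[-0.2,-0.2,-0.2,-0.2,-0.2,-0.2,-0.2,-0.2,-0.2,-0.2,0.6,0.6]}' 20
python3 -m inch '{"travel":[[0,0,0],[0,0,-5],[0,0,-30],[25,0,-30],[60,0,-30],[90,0,-30],[90,0,-30],[90,0,-30],[90,0,-30],[90,0,-30],[90,0,-30],[90,0,-30]],"turn":[0,0,0,0,1.7,3.4,5.1,6.8,8.5,10.2,11.9,13.6],"claw":[0.6,0.6,0.6,0.6,0.6,0.6,0.6,0.6,0.6,0.6,0.6,0.6]}' 20
```

```text
time: 15.7
tool_pos: [0.5378, 0.0993, 0.0711]
tool_rot: [3.14, 0.003, 2.801]
contact_force: [0.5, 0.5, -0.1]
opening: 0.0434
grip_force: 0.0
time: 16.9
tool_pos: [0.452, 0.1293, 0.1]
tool_rot: [3.14, -0.0, 1.608]
contact_force: [0.3, 0.2, -0.5]
opening: 0.0336
grip_force: 19.9
```

```bash
python3 -m inch '{"travel":[[0,0,0],[0,0,0],[0,0,0],[0,0,0],[0,0,0],[0,0,0],[0,0,0],[0,0,0],[0,0,0],[0,0,5],[0,0,15],[0,0,20]],"turn":[1.7,3.4,5.1,6.8,8.5,10.2,11.9,13.6,15.3,17,18.7,20.4],"claw":[0.6,0.6,0.6,0.6,0.6,0.6,0.6,0.6,0.6,0.6,0.6,0.6]}' 20
python3 -m inch '{"travel":[[0,0,4],[0,0,9],[0,0,10],[0,0,10],[0,0,10],[0,0,10],[0,0,10],[0,0,10],[0,0,-30],[0,0,-70]],"turn":[1.2,1.9,1.9,1.9,1.9,1.9,1.9,1.9,1.9,1.9],"claw":[0.6,0.6,0.6,0.6,0.3,0.1,-0.2,-0.2,-0.2,-0.2]}' 20
python3 - <<'E'
from h import *
o=robot.observe();print(o["tool_pos"],o["tool_rot"],o["qpos"][5])
w=shot("wrist","w11");p=w["pixels"].astype(int)
for r in range(150,330,8): print(r,' '.join("%3d"%p[r,c].mean() for c in range(180,340,6)))
E
```

```text
time: 18.1
tool_pos: [0.4518, 0.1292, 0.0795]
tool_rot: [-3.141, -0.001, -0.172]
contact_force: [0.1, 0.7, -0.7]
opening: 0.0335
grip_force: 19.9
time: 19.1
tool_pos: [0.451, 0.1291, 0.1492]
tool_rot: [3.14, 0.003, -0.332]
contact_force: [1.7, -0.4, 1.3]
opening: 0.055
grip_force: 0.0
[0.45097204 0.12909153 0.14924381] [ 3.14001845  0.00325029 -0.33161927] 2.0176316468860547
150 184 164 163 165 161 166 109 106 107 106 108 131 129 126 167 180 181 182 186 185 180 182 181 178 180 185 184
158 183 164 166 163 162 162 108 107 108 107 106 125 126 126 129 185 180 182 182 179 180 187 185 180 181 180 184
166 186 162 164 165 167 160 109 107 106  99  99 121 121 123 124 123 129 188 184 182 181 181 182 182 181 178 182
174 187 161 164 164 163 162 107 108 107 109 149 194 166 234 240 232 207 181 185 183 183 179 181 185 181 182 180
182 185 162 165 165 160 163 107 107 108 108 149 176 223 235 240 233 206 180 181 185 180 181 180 180 180 179 178
190 170 165 164 163 163 169 109 108 108 106 149 179 224 236 241 234 205 181 177 178 180 180 180 173 180 181 180
198 167 170 167 164 166 163 108 107 107 103 151 20
[... 1153 characters left out ...]
  42  41  42  41  39  39  39
286  67  66  67  66  68  67  67  65  65  68  67  68  68  68  67  68  67  69  68  67  67  69  71  68  68  68  71
294  74  74  75  74  74  75  75  75  73  75  75  75  75  74  75  73  75  76  75  73  75  75  76  77  74  75  75
302  70  68  67  68  69  67  68  68  66  68  68  66  68  68  67  68  69  66  68  68  68  67  70  66  67  69  67
310 113  23  21 164 163 185 183 182 183 182 185 190 186 186 160 163 160 160 160 159 166 125 125 121  25  73  76
318  89  57 153 164 167 179 173 168 177 167 165 175 163 160 160 162 161 160 106 107 120 108 120 106  26  76  75
326  79 168 169 166 166 166 167 164 163 159 162 169 163 162 162 159 159 103 106 109 110 108 107 108 109  82  75
```

```bash
python3 -m inch '{"travel":[[0,0,0],[0,0,0],[0,0,0],[0,0,0],[0,0,0],[0,0,0],[0,0,0],[0,0,0],[0,0,0],[0,0,0],[0,0,0],[0,0,0]],"turn":[-1.7,-3.4,-5.1,-6.8,-8.5,-10.2,-11.9,-13.6,-15.3,-17,-18.7,-20.4],"claw":[-0.2,-0.2,-0.2,-0.2,-0.2,-0.2,-0.2,-0.2,-0.2,-0.2,-0.2,-0.2]}' 10
python3 -m inch '{"travel":[[0,0,0],[0,0,0],[0,0,0],[0,0,0],[0,0,0],[0,0,0],[0,0,0],[0,0,0],[0,0,0],[0,0,0]],"turn":[-1.7,-3.4,-5.1,-6.8,-8.5,-10.2,-11.9,-13.6,-15.3,-15.4],"claw":[-0.2,-0.2,-0.2,-0.2,-0.2,-0.2,-0.2,-0.2,-0.2,-0.2]}' 10
python3 - <<'E'
from h import *
o=robot.observe();print(o["tool_pos"],o["tool_rot"])
w=shot("wrist","w12");p=w["pixels"].astype(int)
for r in range(140,280,6): print(r,' '.join("%3d"%p[r,c].mean() for c in range(216,300,6)))
print(proj(w,np.array([.4515,.129,.017])))
E
```

```text
time: 20.35
tool_pos: [0.4517, 0.1292, 0.1491]
tool_rot: [3.142, 0.0, 1.455]
contact_force: [-0.7, 0.9, -0.2]
opening: 0.0548
grip_force: 0.0
time: 21.35
tool_pos: [0.4517, 0.1292, 0.1491]
tool_rot: [-3.142, 0.0, 2.794]
contact_force: [-0.1, -1.1, 0.6]
opening: 0.0552
grip_force: 0.0
[0.45172902 0.12923887 0.14909554] [-3.14157946e+00  4.74698862e-05  2.79431648e+00]
140 168 168 168 174 157 154 151 150 152 155 154 172 175 175
146 170 175 174 170 149 150 154 153 152 157 156 153 171 172
152 170 166 168 170 154 151 155 156 152 152 152 168 173 170
158 171 172 168 172 155 153 152 153 153 153 151 152 176 175
164 169 175 174 169 152 152 152 148 149 154 155 155 174 169
170 171 171 170 161 148 147 147 146 145 145 141 164 167 168
176 169 169 170 175 220 234 228 227 209 179 124 119 151 148
182 170 171 170 186 216 223 192 221 202 172 195 100  99 147
188 172 173 168 186 213 224 226 221 202 174 215  98  97  99
194 167 165 172 186 214 224 226 221 202 175 169 100 101  99
200 167 163 167 191 213 225 227 221 203 173 210 100 100 102
206 170 168 167 121 212 222 227 219 202 178  70 100  99 100
212 168 170 170 161 212 223 214 205 201 172 123 102 104 100
218 172 167 169 172 213 224 225 219 201 172 121  99 101 100
224 173 170 170 171 209 224 225 218 200 171 112 100 101 100
230 169 171 173 175 207 223 226 219 200 167 113  99  99 101
236 176 170 167 171 205 223 226 218 182 152 114 100 103 102
242 171 169 171 175 204 222 227 217 177 152 113  97 101 100
248 173 171 167 168 196 222 226 217 200 148 102 101 100  99
254 166 169 170 174 174 168 181 175 122 100  98 100 100 101
260 175 175 169 169 169 172 170 168 169 151 100 102  99 153
266 167 168 171 170 168 170 170 171 171 152 154 152 102 101
272 171 168 171 168 170 170 169 174 155 155 154 152 100 104
278  45  46  48  47  45  40  46  46  44  46  46  47  49  45
(np.float64(254.79391640068366), np.float64(206.11160940151126))
```

```bash
python3 -m inch '{"travel":[[14,0,30],[14,0,60],[14,0,79],[14,0,79],[14,0,79],[14,0,79],[14,0,79],[14,0,79],[14,0,40],[14,0,-10],[14,0,-60],[14,0,-110]],"turn":[-0.1,-0.1,-0.1,-0.1,-0.1,-0.1,-0.1,-0.1,-0.1,-0.1,-0.1,-0.1],"claw":[-0.2,-0.2,-0.2,0.6,0.6,0.6,0.6,0.6,0.6,0.6,0.6,0.6]}' 4
python3 -m inch '{"travel":[[0,0,-50],[-40,0,-90],[-80,0,-100],[-80,0,-100]],"turn":[0,0,0,0],"claw":[0.6,0.6,0.6,0.6]}' 6
python3 see.py
python3 - <<'E'
import cv2
p=cv2.imread("pics/last.png")
for r in range(120,290,7): print(r,' '.join("%3d"%p[r,c].mean() for c in range(206,312,6)))
E
```

```text
time: 22.6
tool_pos: [0.438, 0.134, 0.2616]
tool_rot: [3.141, 0.0, 2.801]
contact_force: [1.9, -0.3, -1.3]
opening: 0.0337
grip_force: 4.0
time: 23.0
tool_pos: [0.5179, 0.1057, 0.3616]
tool_rot: [3.14, 0.007, 2.799]
contact_force: [-0.6, 0.4, -1.2]
opening: 0.0335
grip_force: 6.0
t 23.05 G [125.5  -3.6  84.8] [-2.1  1.  -1.4] 0.033989481605848616 5.9998782724142075
180 [252.7 253.6] [34.6 51.4] disc [104.2  -4.8  41.2] tilt 76.0 -19.4 B [46.  26.7] B2 [124.1 -15.4] n,s 61.7 93.6
195 [251.8 256.2] [26.9 44.5] disc [87.  -5.9 13.1] tilt 81.7 -24.1 B [27.6  4.4] B2 [111.5 -41.7] n,s 63.7 60.7
120 183 178 180 181 180 183 183 181 180 184 160 161 162 165 161 163 187 183
127 181 179 183 179 180 180 184 180 179 181 164 157 161 163 162 163 188 181
134 177 180 182 182 179 177 180 185 179 181 161 160 162 167 161 175 189 187
141 182 179 180 180 183 179 181 179 179 180 161 163 161 165 163 188 183 181
148 185 184 177 181 180 181 178 182 185 183 164 161 166 162 158 182 181 181
155 183 181 183 180 184 185 182 182 184 180 161 159 162 157 159 181 176 182
162 182 188 183 184 182 185 184 178 183 165 162
[... 696 characters left out ...]
  78 114 179 181
232 181 165 146 146 168 167 165 166 164 164 164 163 164 162  69 145 173 174
239 145 146 124 164 179 171 170 169 169 169 169 168 167 165  98 143 145 146
246 146 146  30 172 203 201 186 175 174 173 174 179 179 150 224  68 144 147
253 147 145  25 143 193 225 231 235 223 230 222 203 181 140 161  28 146 145
260 145 141  28 118 202 229 230 212 229 226 184 200 173 142 144  26 144 144
267  93  44  16 138 134 229 229 220 215 214 201 188 165 130 102  22 121 145
274  92  19  13 124 135 154 156 166 165 168 162 155 145 132  69  20  26 145
281  83  81  80  83  81  81  82  82  81  81  82  81  82  81  83  81  81  83
288 104 102 105 102 103 105 103 104 103 102 103 102 103 104 103 103 103 104
```

Cap is towards the robot and the mailer is held horizontally (end face at rows 218–244). I'll rotate it in the grip by rolling its underside over the near lip.

```bash
python3 -m inch '{"travel":[[-25,3.6,40],[-45,3.6,75],[-51,3.6,82],[-51,3.6,82],[-55,3.6,82],[-58,3.6,82],[-60,3.6,77],[-62.5,3.6,71],[-66,3.6,66],[-70,3.6,61],[-75,3.6,57],[-79.5,3.6,54]],"turn":[0,0,0,0,0,0,0,0,0,0,0,0],"claw":[0.6,0.6,0.6,0.6,0.6,0.6,0.6,0.6,0.6,0.6,0.6,0.6]}' 6
python3 see.py
python3 - <<'E'
import cv2
p=cv2.imread("pics/last.png")
for r in range(180,290,6): print(r,' '.join("%3d"%p[r,c].mean() for c in range(200,318,6)))
E
```

```text
time: 24.25
tool_pos: [0.5906, 0.0841, 0.3059]
tool_rot: [3.141, 0.001, 2.801]
contact_force: [-1.4, 0.6, -1.4]
opening: 0.0341
grip_force: 6.0
t 24.3 G [46.6  0.3 31.1] [-1.4  0.7  2.1] 0.03405433290268953 5.999762713909149
180 [215.2 133.7] [67.2 96.4] disc [114.1 -12.7  59.6] tilt 52.6 -39.0 B [66.4 23.2] B2 [151.9  13. ] n,s 59.2 114.3
195 [256. 245.] [61.3 67.6] disc [56.5  1.2 28.3] tilt 51.4 1.5 B [ 9.6 -9.1] B2 [ 54.9 -31.7] n,s 30.0 55.6
180 190 193 192  88 198  87  90  78  77  78  79  78  77  79  80 168  78 157 184 183
186 186 186 193  87  88  89  92  78  76  77  78  78  79  79  79  78  90 126 181 181
192 187 183 185  89  87  90  92  77  78  78  77  80  79  78  80  79  89 128 184 186
198 189 190 188  89  87  89  94  78  76  76  78  79  81  78  79  79  92 131 187 176
204 191 184 184  90  87  90  91  76  78  77  76  79  80  78  78  77  90 173 185 182
210 190 188 183  89  88  90  88  75  79  77  78  79  81  78  79  79  89 174 181 183
216 184 189 188  88  87  89  78 116 212 217 215 208  97  79  78  86  88 175 184 187
222 188 188 184  88  86  89 218 221 220 220 220 219 219 206  
[... 246 characters left out ...]
 220 219 159 134 148 148 148
246 149 150 148  32 230 226 225 224 224 223 223 222 221 220 220 205  45 148 148 148
252 148 149 149  28 230 226 225 226 225 225 224 222 222 221 221 133  25 149 147 149
258 148 148 148  26 166 233 228 227 227 226 224 225 223 222 219 137  28 150 149 148
264 149 135  89  19 103 235 230 229 228 226 226 225 224 224 149  76  28 143 149 150
270  95  95  20  14  16 126 148 145 138 138 138 140 147 189 124  14  22  66 149 151
276  89  91  16  18 123 124 127 139 150 148 147 150 136 127 129  42  25  26 140 140
282  51  85  85  84  86  85  86  85  86  87  85  85  86  87  86  85  87  85  85  87
288  58  56 106 106 106 107 106 105 105 106 106 105 107 105 105 106 107 107 106 105
```

```bash
python3 -m inch '{"travel":[[-3,0,-1.5],[-6,0,-3],[-9,0,-4],[-11,0,-3],[-11,0,-3]],"turn":[0,0,0,0,0],"claw":[0.6,0.6,0.6,0.6,0.6]}' 6
python3 see.py
```

```text
time: 24.8
tool_pos: [0.601, 0.0803, 0.3089]
tool_rot: [3.141, 0.002, 2.801]
contact_force: [-1.5, 0.1, 4.9]
opening: 0.034
grip_force: 6.0
t 24.85 G [36.2  0.3 33.9] [-1.6  0.7  4.8] 0.03352845562458868 6.00027970969677
180 [215.2 125.3] [65.9 97.9] disc [105.9 -12.5  63.5] tilt 53.2 -42.3 B [57.9 27.5] B2 [146.3  19.1] n,s 50.3 112.8
195 [256.3 250. ] [66.6 69.6] disc [45.2  1.3 36.1] tilt 44.3 10.5 B [ 3.3 -6.8] B2 [ 34.3 -22.9] n,s 16.3 55.5
```

```bash
python3 -m inch '{"travel":[[-1.5,0,1.5],[-3,0,3],[-4,0,4.5],[-4,0,4.5]],"turn":[0,0,0,0],"claw":[0.6,0.6,0.6,0.6]}' 6
python3 see.py
python3 - <<'E'
import cv2
p=cv2.imread("pics/last.png")
for r in range(204,290,5): print(r,' '.join("%3d"%p[r,c].mean() for c in range(200,318,6)))
E
```

```text
time: 25.25
tool_pos: [0.6047, 0.079, 0.3046]
tool_rot: [3.141, 0.002, 2.801]
contact_force: [-1.1, 0.4, 5.4]
opening: 0.0337
grip_force: 6.0
t 25.3 G [32.3  0.3 29.6] [-1.5 -0.2  5.6] 0.03372005317025457 6.000342071056366
180 [197.6 138.3] [ 76.2 145.8] disc [102.7 -11.9  96.2] tilt 66.2 -50.8 B [47.8 72. ] B2 [149.2  58.3] n,s 28.9 137.7
195 [256.2 251.4] [69.7 72.6] disc [43.7  1.3 37.8] tilt 44.0 11.3 B [ 2.  -5.3] B2 [ 32. -21.] n,s 14.1 56.0
204 183 187 188  87  87  90  80  77  77  77  78  79  81  79  80  78  88 161 184 185
209 189 185 188  89  87  89  78  75  77  75  77  79  80  79  77  82  90 178 187 183
214 191 186 186  88  88  89  79  77  75  76  78  78  79  79  80  88  90 159 187 181
219 187 186 182  89  86  89  78 149 227 227 225 222 118  80  79  89  89 161 184 186
224 184 186 183  87  85  89 231 233 232 230 230 229 226 216  77  88  89 188 182 182
229 183 182 179  95  85 229 235 234 233 232 230 230 229 227 167  88  94 180 184 186
234 180 173 148 149 144 238 237 235 234 232 231 230 229 227 222  21  94 149 174 182
239 149 148 150 126 234 239 237 235 234 233 233 231 230 228 
[... 163 characters left out ...]
 230 228 219  19 149 149 149
254 149 150 150  24 242 242 240 238 236 235 234 233 231 230 229 223  16 148 150 149
259 147 150 148  24 242 241 240 238 237 235 233 232 231 230 229 219  21 148 149 150
264 148 150  92  18 242 242 241 239 237 236 235 233 231 231 228 216  29 141 148 149
269  95  95  29  13 111 145 154 146 146 154 147 147 224 231 228 141  22  69 148 150
274  94  94  18  13 127 145 156 152 149 158 148 147 158 231 219 146  25  30 149 148
279  43  44  64  63  64  63  64  63  63  66  65  64  63  64  64  63  64  65  61  63
284  51  93  93  91  89  92  89  91  90  90  88  91  91  90  89  89  89  90  88  89
289  59 116 113 114 115 114 113 112 113 113 113 112 113 112 111 110 111 111 111 109
```

Tilt is now about 33° (disc nearly circular, centre row about 256) and its face rests on the near lip. I'll lift 6 mm along the axis, shift 13 mm onto the bore axis and insert.

```bash
python3 -m inch '{"travel":[[3.4,0,-5],[0,0,-8],[-7,0,-12],[-7,0,-12],[-10,0,-8],[-13,0,-4],[-15,0,-1],[-17.5,0,2],[-19,0,5],[-21,0,7],[-21,0,7]],"turn":[0,0,0,0,0,0,0,0,0,0,0],"claw":[0.6,0.6,0.6,0.6,0.6,0.6,0.6,0.6,0.6,0.6,0.6]}' 6
python3 see.py
python3 - <<'E'
import cv2
p=cv2.imread("pics/last.png")
for r in range(204,290,5): print(r,' '.join("%3d"%p[r,c].mean() for c in range(200,318,6)))
E
```

```text
time: 26.4
tool_pos: [0.6242, 0.0721, 0.2963]
tool_rot: [-3.141, -0.001, 2.801]
contact_force: [-0.3, -0.2, -0.3]
opening: 0.0339
grip_force: 6.0
t 26.45 G [11.7  0.2 21.5] [-0.7 -0.5 -1.2] 0.0336490093474419 5.99993035197258
180 [199.9 119.7] [ 77.9 159. ] disc [ 86.5 -10.4  93. ] tilt 65.0 -56.3 B [32.1 67.7] B2 [136.4  59.7] n,s 17.5 125.8
195 [256.2 251.6] [69.8 72.6] disc [23.   1.1 29.5] tilt 43.4 11.7 B [-18.2 -14.1] B2 [ 10.8 -29.3] n,s 1.9 37.4
204 187 187 186  85  87  91  79  75  77  76  79  80  81  81  77  87  95 129 183 182
209 185 182 185  87  87  89  79  76  77  74  80  78  79  79  77  88  94 129 188 188
214 185 185 182  87  87  89  39  86 139 160 159 132  79  60  67  88  92 129 185 185
219 183 182 176  89  87  75 184 173 228 228 226 223 147 173  48  83  91 129 184 185
224 180 186 188  87  87 181 230 233 232 231 230 229 226 215 194  60  92 128 182 184
229 188 181 185  96 173 228 236 234 232 232 231 230 229 228 159 193  70 146 183 184
234 186 177 150 150 145 238 237 236 234 233 232 230 229 228 221  20 129 149 180 183
239 151 151 149 127 234 240 237 236 234 234 232 231 23
[... 169 characters left out ...]
 230 228 220  19 149 150 149
254 149 149 150  27 242 241 241 239 237 235 233 233 231 229 229 223  14 148 149 148
259 148 150 149  27 242 242 240 239 237 235 234 233 231 230 229 219  27 150 150 150
264 150 150  94  20 242 242 240 239 237 236 234 233 232 231 229 214  27 142 149 148
269  95  95  28  11 113 149 147 146 148 147 150 146 224 230 229 140  22  69 150 148
274  96  94  18  11 135 157 147 147 158 148 149 158 148 232 227 147  22  30 149 149
279  41  42  64  64  64  65  62  63  64  63  64  64  64  63  62  64  63  64  64  63
284  52  91  93  92  91  91  92  91  91  90  92  92  91  89  89  91  90  88  90  90
289  58 118 116 115 116 114 113 114 114 113 113 113 113 112 113 110 112 111 110 109
```

No contact, on axis (n≈2 mm) and about 20 mm inside. Release.

```bash
python3 -m inch '{"travel":[[-1,0,1.5],[-1,0,1.5],[-1,0,1.5],[-1,0,1.5],[-1,0,1.5]],"turn":[0,0,0,0,0],"claw":[0.6,0.5,-0.2,-0.2,-0.2]}' 6
python3 - <<'E'
from h import *
w=shot("wrist","last");p=w["pixels"]
for r in range(100,290,8): print(r,' '.join("%3d"%p[r,c].mean() for c in range(200,318,6)))
print([(s,np.round(proj(w,M+E3.T@np.array([.574*s,0,.819*s])/1e3),0).tolist()) for s in(-20,0,10,40)])
E
```

```text
time: 26.95
tool_pos: [0.6251, 0.0718, 0.2954]
tool_rot: [3.141, 0.0, 2.801]
contact_force: [0.1, -0.2, -0.1]
opening: 0.0528
grip_force: 0.0
100 189 188 188 183 183 190 184 183 188 182 164 158 162 162 158 163 164 178 182 180
108 186 190 190 183 188 188 187 177 184 185 163 163 163 160 161 160 178 178 180 181
116 188 188 190 186 183 187 188 183 167 172 161 164 161 161 162 164 164 180 177 179
124 181 190 189 184 188 187 186 188 165 164 162 165 162 164 158 163 161 177 182 186
132 183 184 175 168 166 166 165 168 164 166 163 167 164 159 162 166 160 160 182 181
140 185 185  87  86  85  86  89  81  76  77  78  79  77  75  77  77  77  75 187 177
148 186 186  86 184 188  88  89  79  77  78  79  80  77  78  78 166 137  68 178 185
156 190 187  89  89  69  87  86  77  75  79  77  79  78  79  76  78  77  68 182 181
164 187 184  94  88  87  88  89  78  78  78  78  78  78  78  78  80  81  82 178 184
172 187 188 107  88  86  88  90  78  75  78  78  79  80  79  78  78  83 119 187 185
180 182 184 126  86  86  87  81  77  84  76  78  79  79  79  77  80  91 118 182 179
188 187 178 137  86  86  87  79  7
[... 446 characters left out ...]
183 201  61 125 180 180
236 142  23 179 116 128 138 124  75 138 224 219 133  92 166 179 184 213 128  27 146
244  26  13 105 107 110  73  86 234 232 231 228 228 224 116 148 181 178 169  23  59
252  28  14 108 100  90  66 140 142 233 231 229 228 227 223  67 162 168 215  21  27
260  15  10  99  91  63 118 141 142 140 233 231 229 227 227  73 124 166 209  22  22
268  15  11  97  91  62 114 142 143 141 144 232 231 230 227 101 131 158 214  24  24
276  17 126 103  82  80  59 133 136 137 137 136 222 220 192  57 141 149 190  51  24
284  92  91  91  91  91  89  88  90  90  88  87  90  89  89  88  89  89  89  87  87
[(-20, [254.0, 266.0]), (0, [254.0, 263.0]), (10, [254.0, 261.0]), (40, [253.0, 254.0])]
```

It slid in: the cap disc now sits below the rim, roughly 15 mm down. Now long mailer A.

```bash
python3 -m inch '{"travel":[[0,0,-30],[15,-30,-50],[30,-72,-50],[45,-115,-50],[60,-160,-45],[75,-205,-30],[88,-250,-5],[100,-290,25],[107.5,-311,60],[107.5,-311,90],[107.5,-311,90],[107.5,-311,90]],"turn":[0,0,0,0,0,0,0,0,0,0,0,0],"claw":[-0.1,-0.1,-0.1,-0.1,-0.1,-0.1,-0.1,-0.1,-0.1,-0.1,-0.1,-0.1]}' 6
python3 - <<'E'
from h import *
w=shot("wrist","last");e=disc(w,y1=275);print(e,onz(w,*e[0],.085));o=robot.observe();print(o["tool_pos"],proj(w,np.array([.42,-.1857,.085])))
print(loc(onz(w,*e[0],.085))-loc(o["tool_pos"]))
E
```

```text
time: 28.2
tool_pos: [0.4203, -0.1855, 0.2059]
tool_rot: [3.141, 0.0, 2.801]
contact_force: [0.7, 0.7, 0.1]
opening: 0.0508
grip_force: 0.0
((255.9364013671875, 212.88339233398438), (41.304500579833984, 44.300174713134766), 96.82521057128906) [ 0.42147328 -0.18531975  0.085     ]
[ 0.42088182 -0.18562319  0.20664818] (np.float64(254.73724179972254), np.float64(211.2151979266061))
[  -0.4    0.5 -121.6]
```

```bash
python3 -m inch '{"travel":[[0,0,45],[0,0,85],[0,0,99],[0,0,99],[0,0,99],[0,0,99],[0,0,99],[0,0,99],[0,0,50],[0,0,0],[0,0,-50],[0,15,-90]],"turn":[0,0,0,0,0,0,0,0,0,0,0,0],"claw":[-0.1,-0.1,-0.1,-0.1,0.6,0.6,0.6,0.6,0.6,0.6,0.6,0.6]}' 7
python3 -m inch '{"travel":[[-5,40,-40],[-15,85,-45],[-26,130,-45],[-38,175,-45],[-50,220,-45],[-62,260,-45],[-76,290,-45],[-82,296,-40],[-82,296,-40],[-82,296,-40],[-82,296,-40]],"turn":[0,0,0,0,0,0,0,0,0,0,0],"claw":[0.6,0.6,0.6,0.6,0.6,0.6,0.6,0.6,0.6,0.6,0.6]}' 7
python3 see.py 85
```

```text
time: 29.45
tool_pos: [0.4247, -0.1721, 0.2988]
tool_rot: [-3.14, 0.004, 2.8]
contact_force: [1.0, -0.4, -2.0]
opening: 0.0334
grip_force: 7.0
time: 30.55
tool_pos: [0.6004, 0.0791, 0.3357]
tool_rot: [-3.141, 0.0, 2.8]
contact_force: [-0.4, -0.4, -1.2]
opening: 0.0339
grip_force: 7.0
t 30.6 G [36.3 -1.  60.9] [-0.4  0.2 -0.3] 0.03368838656485202 6.999912858009338
180 [183.8 153.3] [122.7 201.3] disc [107.1 -11.7 148.4] tilt 62.7 -42.3 B [ 31.6 109.4] B2 [164.3  85.5] n,s 2.5 183.0
195 [271.3 269.8] [11.5 25.3] disc [-103.5   18.8 -170. ] tilt 93.6 -32.2 B [-188.3 -164.7] B2 [ -58.2 -241.9] n,s 12.8 -198.6
```

```bash
python3 -m inch '{"travel":[[-1,1,8],[-1,1,13],[-1,1,17],[-1,1,20],[3,1,21.5],[7,1,23],[10,1,24],[14,1,26],[17,1,28],[21,1,30],[21,1,30]],"turn":[0,0,0,0,0,0,0,0,0,0,0],"claw":[0.6,0.6,0.6,0.6,0.6,0.6,0.6,0.6,0.6,0.6,0.6]}' 6
python3 see.py 85
python3 - <<'E'
import cv2
p=cv2.imread("pics/last.png")
for r in range(150,290,7): print(r,' '.join("%3d"%p[r,c].mean() for c in range(200,318,6)))
E
```

```text
time: 31.7
tool_pos: [0.5807, 0.0886, 0.3045]
tool_rot: [-3.141, -0.002, 2.802]
contact_force: [-1.7, -0.0, -0.5]
opening: 0.0343
grip_force: 6.0
t 31.75 G [57.9  1.3 29.6] [-0.5  0.3 -0.6] 0.03406221736135024 5.999981537461281
180 [209.4 147.4] [64.7 80.9] disc [117.2 -16.9  38.8] tilt 45.9 -27.8 B [ 56.1 -20.3] B2 [156.9 -36.4] n,s 73.7 99.0
195 [259.8 261.9] [33.3 71.8] disc [64.3  3.9 37.7] tilt 91.6 -33.2 B [-20.7  40.1] B2 [110.8 -33.4] n,s 31.0 67.8
150 189 195 186 189 191 193 180 185 186 178 165 161 160 162 159 161 180 182 182 182
157 189 189 191 183 189 190 183 189 164 167 166 165 162 164 163 162 158 183 183 179
164 187 189 190 186 189 188 189 185 166 164 167 164 167 159 165 160 162 186 182 182
171 186 187 190 169 165 165 168 167 168 165 166 167 161 162 169 163 162 182 180 180
178 185 186 142  88  86  88  88  79  76  80  77  76  79  76  80  77  78 146 179 184
185 188 187 162  93 193  90  88  75  77  78  77  77  80  78  78 172  78 171 186 179
192 192 188 185  88  75  88  89  77  78  77  77  78  80  78  79  78  87 162 183 183
199 189 187 183  87  86  89  91  76  77  77  76  77
[... 340 characters left out ...]
  81  80  89  90 184 185 185
234 185 177 148 148  25  88  78 129 117 110 101  91  84  80  78  26 149 148 174 182
241 149 149 149  88  14  87 133 146 123 121 149  94  81  70  79  24 140 149 148 149
248 148 149 148  28  16 216 177 241 235 234 231 228 225  95  80  17  27 149 147 149
255 147 149 148  20 113 241 237 235 234 233 232 231 238 227 206 228  17 135 149 149
262 149 148 116 103 242 236 242 236 241 236 240 239 239 237 227 196  16 133 149 149
269  95  94  26  79 147 166 164 166 166 166 239 239 238 238 237 232 105  40 147 149
276  89  91  19 134 155 157 155 157 157 158 157 231 230 229 228 227 189  26 140 141
283  47  82  80  83  80  78  80  79  79  80  80  80  81  80  79  80  80  82  81  80
```

```bash
python3 -m inch '{"travel":[[0,0,-8],[-1,0,-16],[-7,0,-14],[-7,0,-14],[-7.5,0,-10],[-8,0,-7],[-8.5,0,-4],[-8.5,0,-2],[-8.5,0,-2]],"turn":[0,0,0,0,0,0,0,0,0],"claw":[0.6,0.6,0.6,0.6,0.6,0.6,0.6,0.6,0.6]}' 7
cat > g.py <<'E'
from h import *
w=shot("wrist","last");o=robot.observe();p=w["pixels"].astype(int)
print(o["time"],"G",loc(o["tool_pos"]-[0,0,.047]),o["contact_force"].round(1))
m=p.min(2)>205
col=m[:,250:268].mean(1)>.6
r=np.where(col[150:])[0]+150
print("disc rows",r.min() if len(r) else None,r.max() if len(r) else None,"widths",[(k,np.where(m[k,200:318])[0][[0,-1]].tolist()) for k in range(215,280,6) if m[k,200:318].any()])
E
python3 g.py
```

```text
time: 32.65
tool_pos: [0.5893, 0.0855, 0.3077]
tool_rot: [3.142, 0.0, 2.801]
contact_force: [-2.8, 0.3, 4.4]
opening: 0.0333
grip_force: 7.0
32.7 G [49.   1.3 32.7] [-3.1 -0.6  3.5]
disc rows 244 270 widths [(239, [46, 63]), (245, [44, 71]), (251, [32, 79]), (257, [25, 87]), (263, [49, 90]), (269, [56, 94]), (275, [63, 96])]
```

```bash
python3 -m inch '{"travel":[[0,0,3],[0,0,6],[0,0,9],[0,0,9]],"turn":[0,0,0,0],"claw":[0.6,0.6,0.6,0.6]}' 6
python3 g.py
```

```text
time: 33.1
tool_pos: [0.5891, 0.0856, 0.2983]
tool_rot: [-3.141, -0.001, 2.801]
contact_force: [-2.7, 0.5, 4.3]
opening: 0.0339
grip_force: 6.0
33.15 G [49.1  1.3 23.4] [-3.   0.1  3.8]
disc rows 227 276 widths [(227, [49, 63]), (233, [28, 79]), (239, [26, 87]), (245, [18, 91]), (251, [18, 94]), (257, [16, 96]), (263, [44, 97]), (269, [50, 97]), (275, [51, 98])]
```

```bash
python3 -m inch '{"travel":[[1,0,3],[2,0,6],[2,0,6]],"turn":[0,0,0],"claw":[0.6,0.6,0.6]}' 6
python3 g.py; python3 see.py 85|tail -1
```

```text
time: 33.45
tool_pos: [0.5874, 0.0863, 0.2919]
tool_rot: [-3.141, -0.001, 2.801]
contact_force: [-3.5, -0.2, 2.8]
opening: 0.0338
grip_force: 6.0
33.5 G [50.9  1.3 16.9] [-2.2 -0.2  1.8]
disc rows 208 276 widths [(215, [33, 77]), (221, [25, 85]), (227, [18, 90]), (233, [17, 93]), (239, [15, 96]), (245, [11, 96]), (251, [14, 97]), (257, [24, 98]), (263, [37, 95]), (269, [43, 93]), (275, [44, 91])]
195 [258.2 246.2] [74.9 87.9] disc [76.3  3.1 47.6] tilt 58.2 -5.0 B [4.1 2.8] B2 [ 83.7 -37.1] n,s 35.2 82.8
```

```bash
python3 -m inch '{"travel":[[5,-1,-12],[5,-1,-26],[-5,-1,-32],[-15,-1,-31],[-17,-1,-29],[-17,-1,-29],[-17,-1,-29]],"turn":[0,0,0,0,0,0,0],"claw":[0.6,0.6,0.6,0.6,0.6,0.6,0.6]}' 7
python3 g.py; python3 see.py 85|tail -1
```

```text
time: 34.25
tool_pos: [0.6031, 0.0795, 0.3204]
tool_rot: [-3.141, -0.001, 2.801]
contact_force: [0.3, 0.1, -0.2]
opening: 0.0344
grip_force: 7.0
34.3 G [34.   0.3 45.7] [-0.7 -0.6 -1. ]
disc rows 208 276 widths [(215, [33, 79]), (221, [25, 86]), (227, [18, 90]), (233, [18, 93]), (239, [15, 96]), (245, [11, 97]), (251, [14, 97]), (257, [35, 98]), (263, [42, 96]), (269, [42, 94]), (275, [49, 92])]
195 [258.3 245.8] [74.1 87.9] disc [59.5  2.  76.3] tilt 59.1 -6.1 B [-13.4  32.6] B2 [68.5 -8.2] n,s 4.9 96.6
```

```bash
python3 -m inch '{"travel":[[-2.3,0,3.3],[-4.6,0,6.6],[-6.9,0,9.8],[-8.6,0,12.3],[-10.3,0,14.7],[-10.3,0,14.7]],"turn":[0,0,0,0,0,0],"claw":[0.6,0.6,0.6,0.6,0.6,0.6]}' 6
python3 g.py
```

```text
time: 34.95
tool_pos: [0.6131, 0.0759, 0.306]
tool_rot: [-3.141, -0.001, 2.801]
contact_force: [0.2, -0.1, -1.6]
opening: 0.0339
grip_force: 6.0
35.0 G [23.3  0.2 31.3] [ 0.2 -0.7 -0.8]
disc rows 208 276 widths [(215, [33, 79]), (221, [25, 86]), (227, [18, 90]), (233, [18, 94]), (239, [15, 96]), (245, [11, 97]), (251, [14, 98]), (257, [14, 98]), (263, [38, 96]), (269, [45, 94]), (275, [45, 92])]
```

```bash
python3 -m inch '{"travel":[[-1.2,0,1.6],[-2.3,0,3.3],[-3.4,0,5],[-4.6,0,6.6],[-5.8,0,8.2],[-6.9,0,9.8],[-8,0,11.5],[-9,0,13],[-9,0,13]],"turn":[0,0,0,0,0,0,0,0,0],"claw":[0.6,0.6,0.6,0.6,0.6,0.6,0.6,0.6,0.6]}' 20
python3 g.py
```

```text
time: 35.9
tool_pos: [0.6217, 0.073, 0.2937]
tool_rot: [3.141, 0.001, 2.801]
contact_force: [-1.1, -0.4, 2.6]
opening: 0.0338
grip_force: 20.0
35.95 G [14.3  0.3 18.7] [-1.   0.4  3.4]
disc rows 208 276 widths [(215, [29, 80]), (221, [25, 87]), (227, [18, 91]), (233, [17, 94]), (239, [15, 96]), (245, [11, 97]), (251, [14, 98]), (257, [14, 98]), (263, [37, 96]), (269, [43, 94]), (275, [50, 92])]
```

```bash
python3 -m inch '{"travel":[[0,0,0],[0,0,0],[0,0,0],[0,0,-35],[5,0,-68],[28,0,-68],[28,0,-68],[28,0,-68],[28,0,-68],[28,0,-68]],"turn":[0,0,0,0,0,0,0,0,0,0],"claw":[-0.1,-0.1,-0.1,-0.1,-0.1,0.5,1,1,1,1]}' 20
python3 g.py; python3 see.py 85|tail -2
```

```text
time: 36.95
tool_pos: [0.5955, 0.0821, 0.3607]
tool_rot: [-3.141, -0.001, 2.801]
contact_force: [0.4, -0.6, -0.3]
opening: 0.015
grip_force: 0.0
37.0 G [42.   0.2 85.7] [0.6 0.7 0.3]
disc rows 240 274 widths [(227, [73, 74]), (239, [53, 62]), (245, [45, 70]), (251, [44, 69]), (257, [44, 69]), (263, [44, 69]), (269, [44, 70]), (275, [52, 60])]
180 [209.6 133.2] [111.3 232.7] disc [116.6  -5.3 179.6] tilt 68.1 -54.8 B [ 37.8 147.8] B2 [186.  130.6] n,s -7.6 214.0
195 [252.2 117.9] [24.8 52.5] disc [107.4  -1.6  18.6] tilt 65.8 -57.8 B [ 29.9 -16.2] B2 [179.3 -26.7] n,s 77.3 76.9
```

Run:
```python
import cv2
p=cv2.imread("pics/last.png")
for r in range(76,290,7): print(r,' '.join("%3d"%p[r,c].mean() for c in range(200,318,6)))
```

```text
76 185 186 189 186 182 184 187 189 185 166 168 165 168 171 165 171 178 192 191 196
83 188 183 183 188 190 186 186 187 163 166 169 164 169 170 169 168 195 190 184 187
90 191 191 186 185 189 185 186 187 165 168 170 169 168 171 168 163 188 189 185 187
97 187 189 187 183 187 190 189 187 232 243 210 146 162 168 166 165 185 183 184 189
104 183 188 194 188 188 189 190 189 232 243 210 146 111 163 163 162 186 187 188 186
111 189 190 190 191 190 188 189 192 233 243 208 143 106 110 166 168 181 185 186 187
118 190 192 187 189 193 192 188 187 233 243 206 143 109 105 165 165 186 183 181 188
125 190 196 194 189 190 194 187 190 232 240 205 141 108 110 163 179 184 184 182 187
132 190 192 196 188 193 193 191 186 233 233 204 139 108 108 163 183 186 184 184 187
139 189 192 195 186 193 193 187 191 233 228 203 137 109 109 164 161 185 183 185 189
146 185 194 193 190 191 192 193 188 221 224 201 154 108 110 164 165 191 184 182 187
153 186 189 192 177  83  83  85  84 234 223 198 171  53  56  86  68 171 184 189 183
160 185 186 187 133  80  79  85  89 230 223 193 122  53  55  79  80 103 185 183 188
167 187 192 
[... 799 characters left out ...]
 209  63  65 175 183 183 191
237 191 189 185 180 151 151 152  55  79 146 149  87 104 152 150 152 131 181 187 188
244 186 182 153 150 150 151 153  30 230 233 231 229  30 150 150 151 151 127 183 185
251  32  31  34  32  31  21 152  29 237 234 233 231  25 150  33  32  33  30  32  35
258  32  31  34  31  32  13 151  27 239 236 235 233  28 150  27  33  34  34  34  32
265  33  34  33  33  32  59 151  25 241 237 235 233  27 151  74  31  32  32  33  31
272  35  34  32  31  34  67  95  22 236 238 235 226  21  97 119  31  32  34  34  34
279  34  33  35  33  33  64  42  41  63  64  65  65  64  65 136  35  32  32  33  33
286  56  54  52  54  53  63  55  54  89  90  89  90  90  90 148  49  50  48  49  50
```

Long A slipped out on release and now lies in front of the stand; the short one is still in the bore. The two long ones may go in either order, so I'll take B now, gripped nearer its top so it can be inserted deeper, then come back for A.

```bash
python3 -m inch '{"travel":[[-10,-40,-10],[-20,-85,-10],[-32,-130,-10],[-44,-175,-5],[-56,-220,10],[-70,-260,40],[-83,-298,70],[-83,-298,110],[-83,-298,145],[-83,-298,145]],"turn":[0,0,0,0,0,0,0,0,0,0],"claw":[0.2,-0.1,-0.1,-0.1,-0.1,-0.1,-0.1,-0.1,-0.1,-0.1]}' 8
python3 - <<'E'
from h import *
w=shot("wrist","last");e=disc(w,y1=275);o=robot.observe();print(e,o["tool_pos"],proj(w,np.array([.5745,-.2271,.085])))
print("corr",loc(onz(w,*e[0],.085))-loc(o["tool_pos"]))
b=shot("side");a=shot("scene")
print("flask",onz(b,333,258,.01),onz(a,145,237,.01),"beaker",onz(b,355,328,.01))
p=a["pixels"].astype(int);cv2.imwrite("pics/sc.png",a["pixels"][...,::-1])
for c,(x0,y0,x1,y1) in((a,(255,215,310,260)),(b,(195,185,265,225))):
    print([ (q,s) for q,s in whites(c,x0,y0,x1,y1)])
    q=c["pixels"]
    for r in range(y0,y1,4): print(r,' '.join("%3d"%v for v in q[r,x0:x1:4].mean(1)))
E
```

```text
time: 38.05
tool_pos: [0.5716, -0.2257, 0.2109]
tool_rot: [3.14, -0.011, 2.8]
contact_force: [-0.6, 0.2, -0.5]
opening: 0.0507
grip_force: 0.0
((255.65431213378906, 214.92169189453125), (40.18194580078125, 42.90339279174805), 84.92799377441406) [ 0.57309589 -0.2260716   0.21447992] (np.float64(254.40502972620018), np.float64(214.98296816408512))
corr [  -1.6    0.5 -129.5]
flask [ 0.7511414 -0.1971258  0.01     ] [ 0.75897102 -0.18447053  0.01      ] beaker [ 0.69175767 -0.39321554  0.01      ]
[([272.9, 237.7], [257, 228, 33, 20, 398])]
215 188 188 186 188 189 186 185 184 185 185 185 186 183 185
219 189 191 189 189 187 186 188 185 183 185 185 187 187 187
223 193 192 188 189 187 187 187 186 186 185 183 185 185 186
227 191 191 193 191 188 187 186 188 185 187 186 185 184 186
231 193 193 191 189 193 220 229 223 207 187 188 189 188 184
235 192 195 206 213 221 206 189 175 165 174 186 177 166 165
239 183 135 182 167 143 158 152 145 137 165 164 164 166 165
243  93 128 140 146 129 132 110 100 130 166 166 166 166 166
247  84  79 128 119  99  99  98  99 140 163 164 165 173 190
251  64  48  47 
[... 267 characters left out ...]
 137 134 135 134
189  80  83 101 115 139 135 136 134 133 133 133 133 133 134 133 132 132 135
193 132 135 136 138 138 136 134 135 133 131 131 134 130 132 132 134 131 130
197 131 133 134 136 137 138 134 133 132 131 131 131 130  76  67  70  71  76
201 113 116 115 117 115 116 116 162 165 173 180 168 181  54  33  46  45  51
205 111 114 115 114 114 115 141 212 213 209 208 172 199  70  25  45  44  48
209 130 132 135 134 126 113 113 142 130 118 108  92  95  42  42  44  43  46
213 132 132 133 133 133 131 130 130 135 135 133 136 116  51  51  52  53  49
217 132 131 134 134 132 133 133 135 137 137 139 138 128  57  61  53  51  52
221 132 129 133 133 133 136 134 138 136 138 139 139 125  91  93  90  99  97
```

```bash
python3 -m inch '{"travel":[[-1.6,0.5,45],[-1.6,0.5,85],[-1.6,0.5,95],[-1.6,0.5,95],[-1.6,0.5,95],[-1.6,0.5,95],[-1.6,0.5,95],[-1.6,0.5,60],[-1.6,0.5,15],[-1.6,0.5,-30]],"turn":[0,0,0,0,0,0,0,0,0,0],"claw":[-0.1,-0.1,-0.1,0.6,0.6,0.6,0.6,0.6,0.6,0.6]}' 7
python3 -m inch '{"travel":[[8,30,-35],[20,70,-60],[32,112,-80],[44,155,-95],[56,198,-97],[66,240,-97],[73,275,-97],[77,298,-97],[77,298,-97],[77,298,-97],[77,298,-97]],"turn":[0,0,0,0,0,0,0,0,0,0,0],"claw":[0.6,0.6,0.6,0.6,0.6,0.6,0.6,0.6,0.6,0.6,0.6]}' 7
python3 g.py
```

```text
time: 39.2
tool_pos: [0.5753, -0.2261, 0.2486]
tool_rot: [3.142, -0.0, 2.801]
contact_force: [0.8, -0.6, 0.3]
opening: 0.0337
grip_force: 7.0
time: 40.3
tool_pos: [0.6024, 0.0794, 0.3439]
tool_rot: [-3.141, 0.001, 2.8]
contact_force: [0.4, 0.2, -0.1]
opening: 0.0339
grip_force: 7.0
40.35 G [34.5 -0.4 68.9] [-0.2 -0.1  0.2]
disc rows 239 267 widths [(239, [46, 64]), (245, [34, 78]), (251, [29, 85]), (257, [26, 87]), (263, [30, 90]), (269, [81, 90]), (275, [89, 89])]
```

```bash
python3 -m inch '{"travel":[[1.5,0,8],[1.5,0,13],[1.5,0,17],[1.5,0,22],[6,0,25],[11,0,29],[14,0,32],[14,0,36],[14,0,36]],"turn":[0,0,0,0,0,0,0,0,0],"claw":[0.6,0.6,0.6,0.6,0.6,0.6,0.6,0.6,0.6]}' 6
python3 g.py; python3 see.py 85|tail -1
```

```text
time: 41.25
tool_pos: [0.5884, 0.0852, 0.3068]
tool_rot: [-3.141, -0.003, 2.801]
contact_force: [-4.9, 0.4, 2.8]
opening: 0.0334
grip_force: 6.0
41.3 G [49.3  0.7 32.2] [-6.  -0.1  3.9]
disc rows 185 259 widths [(215, [20, 94]), (221, [20, 93]), (227, [20, 93]), (233, [18, 94]), (239, [24, 91]), (245, [28, 88]), (251, [34, 81]), (257, [45, 73])]
195 [257.5 222.7] [76.8 77.3] disc [76.8  2.2 44.9] tilt 29.2 15.6 B [ 35.3 -29.3] B2 [ 53.9 -37. ] n,s 37.1 80.9
```

```bash
python3 -m inch '{"travel":[[4,0,-14],[4,0,-32],[-12,0,-40],[-24,-0.5,-37],[-31,-0.5,-34],[-31,-0.5,-34],[-31,-0.5,-34]],"turn":[0,0,0,0,0,0,0],"claw":[0.6,0.6,0.6,0.6,0.6,0.6,0.6]}' 10
python3 g.py|head -1; python3 see.py 85|tail -1
```

```text
time: 42.05
tool_pos: [0.6181, 0.0742, 0.3404]
tool_rot: [-3.141, -0.002, 2.801]
contact_force: [-0.7, 0.5, 0.0]
opening: 0.0331
grip_force: 10.0
42.1 G [18.1  0.3 65.8] [-0.1 -0.3  0.3]
195 [257.4 220.4] [75.9 77.5] disc [46.5  1.7 78.4] tilt 33.4 10.6 B [-0.4  7.5] B2 [30.9 -5.1] n,s -6.9 90.9
```

```bash
python3 -m inch '{"travel":[[-2,0,3.5],[-3.5,0,7],[-5,0,11],[-6.5,0,15],[-8,0,17.5],[-9.5,0,20],[-11,0,22],[-11,0,22]],"turn":[0,0,0,0,0,0,0,0],"claw":[0.6,0.6,0.6,0.6,0.6,0.6,0.6,0.6]}' 10
python3 g.py|head -1; python3 see.py 85|tail -1
```

```text
time: 42.95
tool_pos: [0.6278, 0.0714, 0.3196]
tool_rot: [3.141, -0.003, 2.802]
contact_force: [-5.5, 2.5, 4.3]
opening: 0.0317
grip_force: 9.8
43.0 G [ 7.9  0.8 44.7] [-4.7  4.   3.1]
195 [259.4 199.5] [71.4 77.5] disc [44.9  3.1 54.7] tilt 41.0 -4.6 B [-10.9  -9.4] B2 [ 51.7 -30. ] n,s 5.4 70.6
```

```bash
python3 -m inch '{"travel":[[-1.2,-0.5,1.6],[-2.3,-0.5,3.3],[-3.4,-0.5,5],[-4.6,-0.5,6.6],[-5.8,-0.5,8.2],[-6.9,-0.5,9.8],[-8,-0.5,11.5],[-9.2,-0.5,13],[-9.2,-0.5,13]],"turn":[0,0,0,0,0,0,0,0,0],"claw":[0.6,0.6,0.6,0.6,0.6,0.6,0.6,0.6,0.6]}' 18
python3 g.py|head -1; python3 see.py 85|tail -1
```

```text
time: 43.95
tool_pos: [0.6377, 0.0668, 0.3077]
tool_rot: [3.141, 0.002, 2.801]
contact_force: [-1.2, 0.7, 5.9]
opening: 0.0257
grip_force: 16.7
44.0 G [-3.  -0.2 32.8] [-1.6  1.3  5.6]
195 [258.8 183.8] [69.6 78. ] disc [40.5  1.9 41.5] tilt 42.6 -11.1 B [-17.  -21.1] B2 [ 56.9 -41.9] n,s 9.3 57.2
```

The grip is slipping off the far side (opening down to 25.7 mm), while the mailer is about 22–28 mm in. Quick regrasp, centred further up the mailer.

```bash
python3 -m inch '{"travel":[[0,0,0],[8,0,0],[36,0,3],[36,0,3],[36,0,3]],"turn":[0,0,0,0,0],"claw":[0.05,0.05,0.1,0.6,0.6]}' 10
python3 g.py|head -1; python3 see.py 85|tail -1
```

```text
time: 44.55
tool_pos: [0.6026, 0.0793, 0.3035]
tool_rot: [-3.141, -0.001, 2.802]
contact_force: [-3.9, 1.8, 0.6]
opening: 0.0335
grip_force: 10.0
44.6 G [34.  -0.1 28.5] [-4.1  1.5  0.5]
195 [255.  226.3] [57.3 68.3] disc [52.8  0.2 24.8] tilt 55.9 -9.8 B [-17.6 -22.8] B2 [ 67.2 -59. ] n,s 29.0 50.6
```

```bash
python3 -m inch '{"travel":[[-3,0,-2.5],[-6,0,-4.5],[-10,0,-6.5],[-10,0,-6.5],[-11.5,0,-4.5],[-13,0,-2],[-14.5,0,0.5],[-16,0,3],[-17.5,0,5],[-18.5,0,7],[-19.5,0,8],[-19.5,0,8]],"turn":[0,0,0,0,0,0,0,0,0,0,0,0],"claw":[0.6,0.6,0.6,0.6,0.6,0.6,0.6,0.6,0.6,0.6,0.6,0.6]}' 15
python3 g.py|head -1; python3 see.py 85|tail -1
```

```text
time: 45.85
tool_pos: [0.6224, 0.0723, 0.2964]
tool_rot: [3.141, 0.003, 2.801]
contact_force: [-0.5, 0.4, 7.2]
opening: 0.0334
grip_force: 15.0
45.9 G [13.3 -0.1 21.4] [-1.1  0.2  6.9]
195 [256.1 233.8] [68.1 72.4] disc [32.2  0.8 26.8] tilt 44.5 4.8 B [-27.3 -33.9] B2 [ 25.1 -57.9] n,s 11.0 40.4
```

```bash
python3 -m inch '{"travel":[[0,0,0],[0,0,0],[0,0,0],[0,0,-30],[10,0,-52],[29,0,-52],[29,0,-52],[29,0,-50],[29,0,-40],[29,0,-32],[29,0,-30]],"turn":[0,0,0,0,0,0,0,0,0,0,0],"claw":[-0.1,-0.1,-0.1,-0.1,0.4,1,1,1,1,1,1]}' 20
python3 g.py
```

```text
time: 47.05
tool_pos: [0.5941, 0.0821, 0.324]
tool_rot: [-3.141, -0.002, 2.801]
contact_force: [-2.3, 1.6, 4.7]
opening: 0.0017
grip_force: 2.4
47.1 G [43.2 -0.3 49.2] [-1.9  1.   2.4]
disc rows None None widths []
```

```bash
python3 -m inch '{"travel":[[-3,0,3.5],[-6,0,7],[-9,0,10.5],[-12,0,14],[-15,0,17],[-18,0,20],[-21,0,22.5],[-24,0,25],[-27,0,27],[-30,0,28.5],[-33,0,29.5],[-33,0,29.5]],"turn":[0,0,0,0,0,0,0,0,0,0,0,0],"claw":[1,1,1,1,1,1,1,1,1,1,1,1]}' 20
python3 g.py|head -1
python3 - <<'E'
import cv2
p=cv2.imread("pics/last.png")
for r in range(60,280,9): print(r,' '.join("%3d"%p[r,c].mean() for c in range(182,336,8)))
E
```

```text
time: 48.3
tool_pos: [0.6249, 0.0714, 0.2958]
tool_rot: [-3.141, -0.003, 2.801]
contact_force: [-6.1, 1.7, 3.4]
opening: 0.0002
grip_force: 3.3
48.35 G [10.7 -0.2 20.8] [-5.4  2.1  4.7]
60 185 191 190 186 188 187 189 186 165 169 169 167 170 171 167 184 190 187 187 189
69 188 188 186 189 185 187 194 189 231 245 207 117 167 169 165 186 186 185 189 190
78 191 184 191 197 189 189 190 191 232 245 202 122 142 166 164 186 189 187 184 189
87 199 190 194 191 190 190 188 194 231 245 203 119 110 169 167 182 187 185 189 183
96 190 191 192 189 195 194 186 190 232 235 201 117 106 163 167 187 181 183 186 185
105 190 196 194 189 190 193 188 192 232 233 200 114 109 154 164 184 184 185 188 187
114 190 191 197 191 194 196 184 191 232 231 198 113 110 161 165 185 185 186 185 186
123 189 191 197 187 195 192 195 191 176 186 156  90 109 156 184 184 184 191 187 184
132 187 192 191 192 172 174 169 174 225 225 194 125 109 127 171 165 183 184 184 191
141 186 194 190 189  92  89  90  89 233 223 193 118  54  79  79  84 189 183 184 192
150 185 186 192 194  90 197  90  88  78  53  52  55  51  81 177  75 189 183 188
[... 480 characters left out ...]
  81  90 126 184 185 188 188
213 190 191 189 187 127  87  91  70  98 162 160  91  63  80  91 133 185 189 188 187
222 189 187 185 182 136  88 178 175 139 146 148 153 180 155  90 165 185 185 184 185
231 186 196 184 187 185 181 147 129 137  79 143 147 163 176 203 162 184 193 184 190
240 193 190 186 183 199 134 151 151 152  26 137 151 153 152 187 163 128 192 187 188
249  32  33  32  30  31  32  33  34  32  27 104  35  30  33  34  33  31  33  31  31
258  35  34  33  33  31  30  34  34  31  27  71  32  33  31  31  31  32  30  33  31
267  33  32  32  33  33  36  31  32  35  19  42  33  33  35  30  35  31  32  32  30
276  31  31  31  35  33  33  33  33  33  19  37  31  33  35  34  35  34  33  32  35
```

B is in, flush with the rim. A lies with its cap (seam at row 123) towards the canister. I'll compute its position and pick it up near the cap.

Run:
```python
from h import *
w=shot("wrist");t=loc(robot.observe()["tool_pos"])
for n,(u,v),z in(("bottom end",(258,66),.02),("cap end",(259,147),.03),("mid",(258.5,106),.02)): 
    l=loc(onz(w,u,v,z));print(n,l,"rel tcp",l-t)
```

```text
bottom end [ 119.4    2.1 -208. ] rel tcp [ 108.7    2.3 -275.8]
cap end [  34.1    3.4 -198. ] rel tcp [  23.4    3.6 -265.8]
mid [  78.     2.8 -208. ] rel tcp [  67.3    3.  -275.8]
```

```bash
python3 -m inch '{"travel":[[10,0,-15],[45,0.5,-15],[63,1,20],[63,1,65],[63,1,110],[63,1,155],[63,1,195],[63,1,220],[63,1,226],[63,1,226],[63,1,226],[63,1,226]],"turn":[0,0,0,0,0,0,0,0,0,0,0,0],"claw":[0.2,-0.2,-0.2,-0.2,-0.2,-0.2,-0.2,-0.2,-0.2,0.5,0.6,0.6]}' 20
python3 -m inch '{"travel":[[0,0,0],[0,0,-20],[30,0,-35],[75,0,-35],[110,0,-35],[110,0,-35],[110,0,-35],[110,0,-35],[110,0,-35],[110,0,-35],[110,0,-35],[110,0,-35]],"turn":[0,0,0,1.7,3.4,5.1,6.8,8.5,10.2,11.9,13.6,15.3],"claw":[0.6,0.6,0.6,0.6,0.6,0.6,0.6,0.6,0.6,0.6,0.6,0.6]}' 20
python3 -m inch '{"travel":[[0,0,0],[0,0,0],[0,0,0],[0,0,0],[0,0,0],[0,0,0],[0,0,5],[0,0,10],[0,0,15],[0,0,20],[0,0,25],[0,0,30]],"turn":[1.7,3.4,5.1,6.8,8.5,10.2,11.9,13.6,15.3,17,18.7,20.4],"claw":[0.6,0.6,0.6,0.6,0.6,0.6,0.6,0.6,0.6,0.6,0.6,0.6]}' 20
```

```text
time: 49.6
tool_pos: [0.5675, 0.0932, 0.072]
tool_rot: [3.14, 0.003, 2.801]
contact_force: [-0.4, -1.1, -0.3]
opening: 0.0355
grip_force: 0.0
time: 50.8
tool_pos: [0.4629, 0.1299, 0.1057]
tool_rot: [3.14, -0.0, 1.46]
contact_force: [-0.1, 0.2, -0.9]
opening: 0.0333
grip_force: 20.0
time: 52.0
tool_pos: [0.463, 0.1299, 0.0755]
tool_rot: [-3.141, -0.001, -0.32]
contact_force: [0.7, 0.4, -0.5]
opening: 0.0332
grip_force: 20.0
```

```bash
python3 -m inch '{"travel":[[0,0,5],[0,0,5],[0,0,5],[-21,0,5],[-21,0,5],[-21,0,5],[-21,0,5],[-21,0,5],[-21,0,-40],[-21,0,-90],[0,0,-135],[35,0,-170]],"turn":[0.24,0.24,0.24,0.24,0.24,0.24,0.24,0.24,0.24,0.24,0.24,0.24],"claw":[0.6,0.1,0.0,0.0,0.6,0.6,0.6,0.6,0.6,0.6,0.6,0.6]}' 12
python3 -m inch '{"travel":[[30,0,-30],[48,0,-30],[50,0,-30],[50,0,-30]],"turn":[0,0,0,0],"claw":[0.6,0.6,0.6,0.6]}' 6
python3 - <<'E'
from h import *
o=robot.observe();print(o["time"],"G",loc(o["tool_pos"]-[0,0,.047]),o["opening"],o["tool_rot"])
w=shot("wrist");p=w["pixels"]
for r in range(60,285,9): print(r,' '.join("%3d"%p[r,c].mean() for c in range(206,316,8)))
E
```

```text
time: 53.2
tool_pos: [0.4959, 0.1192, 0.2482]
tool_rot: [-3.141, -0.002, -0.334]
contact_force: [1.5, 1.1, -1.6]
opening: 0.0332
grip_force: 12.0
time: 53.6
tool_pos: [0.5428, 0.1023, 0.2741]
tool_rot: [3.141, 0.002, -0.336]
contact_force: [-0.3, 0.6, -0.4]
opening: 0.0339
grip_force: 6.0
53.6 G [98.4  1.6 -0.9] 0.033859961617720535 [ 3.14082516e+00  1.98304624e-03 -3.35613016e-01]
60  97 110 148 222 222 224 225 225 132 131 131 132  91  95
69 109 117  99 130 131 130 131 130 129 129 130 126 114 114
78 114 121 100 108 128 128 129 129 128 126 127 109 125 114
87 110 115 127 113 114 117 125 126 123 113 112 130 123  97
96 130  76  97 125 140 116 121 123 122 115 118 119  90 188
105 133 114 175  85  83 116 122 125 122 102  89 190 130 189
114 190  85  81  85  84  82  83  83  82  92  90  92  94 197
123 191 177 144 130 129 129 131 131 132 130 133 188 196 199
132 191 171 116 145 163 170 178 177 174 166 154 151 200 191
141 189 194 116 145 162 170 176 177 173 167 153 169 200 197
150 189 192 114 145 163 170 177 177 172 165 151 190 197 197
159 192 190 112 145 162 169 176 177 171 165 151 191 197 192
168 189 194 112 144 161 171 178 176 171 164 150 192 196 197
177 192 189 110 144 162 171 176 174 173 163 150 196 201 195
186 192 193 108 145 162 171 178 176 171 162 148 194 191 194
195 196 198 110 143 161 171 176 176 171 162 146 193 199 191
204 198 185 116 145 161 170 176 176 171 162 146 192 196 193
213 200 185 118 142 161 172 177 175 171 161 145 190 195 193
222 198 174 135 145 161 170 177 175 171 161 143 194 190 195
231 197 160 144 145 162 171 177 174 170 160 141 120 190 185
240 124 123  37 146 161 171 176 174 169 159 139  33 122 123
249 123 123  27 145 160 171 177 174 168 160 138  24 123 125
258 123  75  50 144  88 133 162 156  99 100 135  19 122 123
267 123  26  21 144 152 172 175 169 168 163 149  14  89 123
276 117  24  26 137 142 162 165 160 158 156 140  18  22  94
```

```bash
python3 -m inch '{"travel":[[8,1.5,-3],[12,1.5,-3.5],[15,1.5,-11],[18.5,1.5,-19],[24,1.5,-26],[29,1.5,-32.5],[36,1.5,-37.5],[42.5,1.5,-42],[49,1.5,-44],[55,1.5,-45.5],[55,1.5,-45.5]],"turn":[0,0,0,0,0,0,0,0,0,0,0],"claw":[0.6,0.6,0.6,0.6,0.6,0.6,0.6,0.6,0.6,0.6,0.6]}' 6
python3 - <<'E'
from h import *
b=shot("side");w=shot("wrist");a=shot("scene")
o=robot.observe();print(o["time"],"G",loc(o["tool_pos"]-[0,0,.047]),o["opening"],o["contact_force"])
g=o["tool_pos"]-[0,0,.047];gu=proj(b,g);print("side G",gu,"mouth",proj(b,M),[ (th,np.round(proj(b,g+E3.T@np.array([18*np.sin(th*np.pi/180),0,18*np.cos(th*np.pi/180)-6])/1e3),1),np.round(proj(b,g+E3.T@np.array([-67*np.sin(th*np.pi/180),0,-67*np.cos(th*np.pi/180)-6])/1e3),1)) for th in(20,35,50,70)])
q=b["pixels"]
for r in range(112,170,2): print(r,' '.join("%3d"%v for v in q[r,228:282:2].mean(1)))
p=w["pixels"]
for r in range(60,285,12): print(r,' '.join("%3d"%p[r,c].mean() for c in range(206,316,8)))
E
```

```text
time: 54.75
tool_pos: [0.5954, 0.0828, 0.3209]
tool_rot: [-3.141, -0.001, -0.335]
contact_force: [-1.7, 0.3, 4.9]
opening: 0.034
grip_force: 6.0
54.9 G [42.4  0.7 45.9] 0.0338426614636037 [-0.36606719  0.66782926  4.33992236]
side G (np.float64(244.62390072185096), np.float64(135.23177032601552)) mouth (np.float64(259.8498720374801), np.float64(149.518575422975)) [(20, array([242.3, 131.7]), array([252.8, 156.3])), (35, array([240.8, 132.4]), array([258.3, 153.9])), (50, array([239.5, 133.5]), array([263. , 150.3])), (70, array([238.4, 135.2]), array([267.4, 144.2]))]
112  71  53  68  33  22  27  28  25  28  32  22  28  24  26  38 103 128 126 126 124 127 128 119  66  59  59  59
114  87  70  37  32  30  42  19  16  16  18  18  34  36  24  25 103 127 126 124 124 122 126 126 116  63  59  60
116  86  49  19  25  28  32  16  19  25  22  22  28  38  21  16  58 118 123 125 122 121 121 123 126 101  61  59
118  85  37  25  24  24  24  24  24  24  24  25  26  23  25  24  29  72  96 123 122 122 121 122 125 125  97  80
120  66  27  27  30  26  24  26  24  24  24  24  25  25  25  37  23  37  59 1
[... 3158 characters left out ...]
 126 151 176 181 151 126 126  84 207 204
156 201  96  79 118 139 139 139 179 138 139 112  99 159 203
168 197 103 106 108 133 161 170 171 178 133 116 120 171 200
180 196 197 115 110 145 162 170 171 168 182 149 171 201 204
192 194 193 195 110 147 164 172 172 166 151 202 205 200 199
204 194 197 181 116 150 165 172 172 167 152 196 200 198 209
216 198 196 177 123 152 166 173 171 168 153 129 195 198 195
228 202 203 179 129 155 167 172 172 168 153 119 193 197 199
240 126 125  25 136 157 167 173 172 169 154 123  31 126 124
252 124 125  16 140 145  92  94  95  93 155 130  22 125 127
264 126  22  16 144 143 151 171 154 166 162 148  17 115 125
276 117  24 149 137 144 160 162 138 159 152 141  15  22  98
```

Wrist rows match a tilt of about 35° (bottom arc near row 140). Lift, shift onto the axis and push A down on B with a firmer grip.

```bash
python3 -m inch '{"travel":[[-2.5,0.5,-4],[2,0.5,-8],[7.3,0.5,-11],[7.3,0.5,-11],[9,0.5,-8.5],[11,0.5,-6],[13,0.5,-3],[15.5,0.5,0.5],[17.5,0.5,3.5],[19.5,0.5,6.5]],"turn":[0,0,0,0,0,0,0,0,0,0],"claw":[0.6,0.6,0.6,0.6,0.6,0.6,0.6,0.6,0.6,0.6]}' 15
python3 - <<'E'
from h import *
w=shot("wrist");o=robot.observe();print(o["time"],"G",loc(o["tool_pos"]-[0,0,.047]),o["opening"])
p=w["pixels"]
for r in range(96,285,12): print(r,' '.join("%3d"%p[r,c].mean() for c in range(206,316,8)))
E
```

```text
time: 55.9
tool_pos: [0.6127, 0.0765, 0.3171]
tool_rot: [-3.14, -0.003, -0.335]
contact_force: [-8.5, 0.1, 18.4]
opening: 0.0333
grip_force: 15.0
55.95 G [23.6  0.5 41.7] 0.033689018272888574
96 200  98  66 105 125 134 134 145 146 150 138  96  95 199
108 197  95  98 108 124 133 133 140 146 152 143  93  95 201
120 198  94  90 113 122 132 133 140 133 150 142  94 133 204
132 198  89  87 114 125 134 132 140 133 125 142  97 188 201
144 199  84  87 117 124 131 134 139 133 124 141  97 196 197
156 201  89  87 117 123 132 132 137 134 125 116 106 203 209
168 191 119  94  91 118  95 110 112 101 117 104 131 201 202
180 196 191  72 108 122 160 172 173 151 150  87  82 202 207
192 196 101  93 104 148 165 172 173 170 154  80 104 164 206
204 197 113 118 112 151 167 173 173 168 155 149 130 198 202
216 201 197 188 122 154 167 173 173 169 155 139 204 206 204
228 195 200 181 130 157 168 173 173 169 156 120 201 199 200
240 126 128  25 134 157 169 174 173 170 157 126  44 126 127
252 127 129  16 140 159 171 174 174 169 157 132  22 128 128
264 127  27  18 136  98 171 174 174 143  89 136  16 122 128
276 121  26  45 139 146 158 166 138 160 152 148  19  22  98
```

```bash
python3 -m inch '{"travel":[[-3,0,-4],[0.5,0,-7],[2,0,-5],[4,0,-2],[6,0,1],[8,0,4]],"turn":[0,0,0,0,0,0],"claw":[0.6,0.6,0.6,0.6,0.6,0.6]}' 15
python3 - <<'E'
from h import *
o=robot.observe();print(o["time"],"G",loc(o["tool_pos"]-[0,0,.047]),o["opening"],"F t,z",E3@o["contact_force"])
E
```

```text
time: 56.55
tool_pos: [0.6206, 0.0735, 0.3099]
tool_rot: [-3.141, -0.0, -0.335]
contact_force: [-2.0, 0.4, 4.6]
opening: 0.0337
grip_force: 15.0
56.55 G [15.4  0.4 34.9] 0.03366995287059431 F t,z [ 2.01342744 -0.26878003  4.61503683]
```

```bash
python3 -m inch '{"travel":[[1.5,0,2.5],[3,0,5],[4.5,0,7.5],[5.5,0,10],[6.5,0,12.5],[7.5,0,14],[7.5,0,14]],"turn":[0,0,0,0,0,0,0],"claw":[0.6,0.6,0.6,0.6,0.6,0.6,0.6]}' 25
python3 - <<'E'
from h import *
o=robot.observe();print(o["time"],"G",loc(o["tool_pos"]-[0,0,.047]),o["opening"],"F t,z",E3@o["contact_force"])
w=shot("wrist");p=w["pixels"]
for r in range(120,285,12): print(r,' '.join("%3d"%p[r,c].mean() for c in range(206,316,8)))
E
```

```text
time: 57.25
tool_pos: [0.628, 0.0709, 0.2961]
tool_rot: [-3.141, -0.001, -0.335]
contact_force: [-0.8, 0.4, 4.3]
opening: 0.0333
grip_force: 25.0
57.25 G [ 7.6  0.4 21.1] 0.03330680057476863 F t,z [0.83483159 0.07719989 4.33281811]
120 208 104  64 116 129 138 139 144 149 155 147  95  97 206
132 204 102  90 120 129 138 139 144 137 155 146  98 100 207
144 204 102  89 122 129 138 137 144 136 128 147  97  96 206
156 205 100  91 123 129 137 136 144 137 126 118  99  98 209
168 205  98  98 124 129 137 136 143 136 129 120 114 161 210
180 203  86 106 124 130 135 137 144 139 129 120 137 195 209
192 204 177 109 126 130 135 137 142 138 130 132 130 212 208
204 200 204 112 115  98 103 102 105 107 101 127 137 210 212
216 200 188 102 112 133 140 153 156 138 131 100 122 208 212
228 139  84  87 134 161 175 179 180 175 163 124 106  91 208
240 131 130  24 141 164 174 181 181 175 161 129  49 131 130
252 130 131  20 146 165 177 179 181 174 163 130  24 131 130
264 131  26  16 149 107  95 110 105  99 145 138  16 127 132
276 124  28  44 143 149 163 170 145 165 160 152  19  21 101
```

Only about 30 mm in, because the grip slipped. Quick regrasp higher, as before, then push deeper.

```bash
python3 -m inch '{"travel":[[0,0,0],[-16,0,-16],[-16,0,-16],[-16,0,-16],[-14,0,-17],[-11,0,-17],[-9,0,-13],[-7,0,-9],[-5,0,-6],[-3,0,-3],[-2,0,-1],[-2,0,-1]],"turn":[0,0,0,0,0,0,0,0,0,0,0,0],"claw":[0.05,0.1,0.6,0.6,0.6,0.6,0.6,0.6,0.6,0.6,0.6,0.6]}' 20
python3 - <<'E'
from h import *
o=robot.observe();print(o["time"],"G",loc(o["tool_pos"]-[0,0,.047]),o["opening"],"F t,z",E3@o["contact_force"])
w=shot("wrist");p=w["pixels"]
for r in range(180,285,8): print(r,' '.join("%3d"%p[r,c].mean() for c in range(206,316,8)))
E
```

```text
time: 58.5
tool_pos: [0.6268, 0.0713, 0.2981]
tool_rot: [-3.141, -0.004, -0.335]
contact_force: [-1.1, 0.1, 9.1]
opening: 0.0333
grip_force: 20.0
58.5 G [ 8.8  0.4 23.1] 0.03327949691693179 F t,z [ 1.08934539 -0.23369461  9.10380089]
180 200  85 104 124 128 134 136 143 137 149 123 136 193 207
188 199  93 108 125 128 135 134 139 137 128 154 133 198 210
196 202 208 109 127 129 129 121 128 135 130 126 139 205 210
204 202 201 111  95 114 123 121 126 125 103  97 127 215 211
212 204 201 110 114 135 144 149 147 143 131 111 124 214 209
220 202  93  75 120 164 179 187 187 179 162 113  96 104 207
228 127  88  93 136 166 180 187 187 180 162 118 109 107 207
236 129 131  24 131  99 183 186 186 179  91 110 116 129 141
244 130 132  25 169 163 181 187 183 180 160 119  25 131 130
252 130 130  15 162 159 171 187 183 180 141 139  25 130 129
260 129  78  17 156 155 173 187 180 180 149 130  22 129 130
268 130  23  25 156 151 181 188 180 179 169 150  19 100 130
276 123  28  28 146 163 172 177 175 167 193 136  16  19 101
284  73  71  71  73  72  71  72  70  71  72  71  73  71  71
```

A is about 42 mm in, as B was. Release, close the fingers and press on the cap.

```bash
python3 -m inch '{"travel":[[0,0,0],[0,0,0],[0,0,0],[0,0,-30],[-10,0,-52],[-34,0,-52],[-34,0,-52],[-34,0,-50],[-34,0,-40],[-34,0,-32],[-34,0,-28]],"turn":[0,0,0,0,0,0,0,0,0,0,0],"claw":[-0.1,-0.1,-0.1,-0.1,0.4,1,1,1,1,1,1]}' 20
python3 - <<'E'
from h import *
o=robot.observe();print(o["time"],"G",loc(o["tool_pos"]-[0,0,.047]),o["opening"],"F t,z",E3@o["contact_force"])
E
```

```text
time: 59.65
tool_pos: [0.5934, 0.0827, 0.3228]
tool_rot: [3.14, 0.003, -0.335]
contact_force: [0.4, -0.1, 0.6]
opening: 0.0016
grip_force: 0.0
59.65 G [44.1 -0.  47.8] 0.0015682921500053781 F t,z [-0.46537429  0.01123417  0.63265693]
```

```bash
python3 -m inch '{"travel":[[3,0,3],[6,0,6],[9,0,9],[12,0,11.5],[15,0,14],[18,0,16],[21,0,18],[24,0,19.5]],"turn":[0,0,0,0,0,0,0,0],"claw":[1,1,1,1,1,1,1,1]}' 20
python3 - <<'E'
from h import *
o=robot.observe();print(o["time"],"G",loc(o["tool_pos"]-[0,0,.047]),o["opening"],"F t,z",E3@o["contact_force"])
b=shot("side");q=b["pixels"]
for r in range(134,166,2): print(r,' '.join("%3d"%v for v in q[r,236:290:2].mean(1)))
E
```

```text
time: 60.45
tool_pos: [0.6164, 0.075, 0.3057]
tool_rot: [-3.141, -0.0, -0.335]
contact_force: [-3.2, 0.4, 6.2]
opening: 0.0004
grip_force: 3.3
60.45 G [19.9  0.4 30.7] 0.00042948990113124446 F t,z [ 3.16646912 -0.64473216  6.17086519]
134  68  89 127 122 122 121 122 122 122 120 122 122 121 122 122 124 121  79  75  75  74  75  75  75  74  74  76
136  69  90 117  73  82  89  89  93  90  90  94  95  91  96  72  81  90  77  78  76  75  75  76  75  74  75  75
138  88  87 121  68 103 125 125 126 126 125 126 127 126 126  81 103 113  76  76  76  76  76  76  74  76  75  76
140 106 100 127 119 126 128 127 127 128 129 128 128 127 127 124 129 110  75  75  77  77  76  77  78  75  76  78
142 123 123 114 117 102 104 113 125 124 125 119 107 106  95  81  89  85  75  76  76  76  76  77  78  78  77  78
144 123 111  84  82  75  74  89 115 115 116 105  86 106 100  61  69  78  76  75  76  77  77  79  78  77  79  79
146  80  75  76  74  76  73  72  63  60  65  75 125 158 118  85  55  74  75  76  76  76  77  78  78  79  79  79
148  76  75  75  76  76  75  73  77 104 133 167 165 148 140 103  61  72  76  76  
[... 226 characters left out ...]
  78  78  78  79  79  78  78
154  74  75  74  75  73  76  83 102  96  91 104 116 103  63  74  80  82  80  75  74  77  79  77  78  80  77  76
156  72  73  75  77  94 118 122 120 107  73  76  78  67  81  85  80  81  81  78  74  75  77  77  77  77  79  77
158  75  81 103 120 122 121 123 123 123 111  67  82  91  98 104  92  87  81  82  79  74  75  76  76  77  77  79
160 104 120 121 122 125 122 122 124 122 123 113  77  86  94  99 107 108 107  99  88  78  71  75  76  75  75  76
162 125 124 122 120 124 124 122 125 124 124 123 106  77  87  95 101 107 108 109 105  96  82  74  75  75  76  75
164 126 124 124 124 123 125 125 124 123 125 125 121  92  78  89  97 103 109 109 108 104  94  78  73  75  78  78
```

```bash
python3 -m inch '{"travel":[[1.2,0,1.6],[2.3,0,3.3],[3.4,0,5],[4,0,5.7],[4.6,0,6.5]],"turn":[0,0,0,0,0],"claw":[1,1,1,1,1]}' 20
python3 - <<'E'
from h import *
o=robot.observe();print(o["time"],"G",loc(o["tool_pos"]-[0,0,.047]),"F t,z",E3@o["contact_force"])
E
```

```text
time: 61.0
tool_pos: [0.6204, 0.0738, 0.2999]
tool_rot: [-3.141, -0.0, -0.335]
contact_force: [-7.1, 2.3, 11.8]
opening: 0.0004
grip_force: 7.0
61.0 G [15.7  0.6 24.9] F t,z [ 7.41403828 -0.19041312 11.82843137]
```

```bash
python3 -m inch '{"travel":[[0.6,0,0.8],[1.1,0,1.6],[1.1,0,1.6]],"turn":[0,0,0],"claw":[1,1,1]}' 20
python3 - <<'E'
from h import *
o=robot.observe();print(o["time"],"G",loc(o["tool_pos"]-[0,0,.047]),"F t,z",E3@o["contact_force"])
E
```

```text
time: 61.3
tool_pos: [0.6209, 0.0737, 0.2999]
tool_rot: [-3.141, -0.001, -0.335]
contact_force: [-9.7, 3.4, 16.3]
opening: 0.0004
grip_force: 9.5
61.3 G [15.2  0.7 24.9] F t,z [1.03166414e+01 2.43572668e-03 1.62666928e+01]
```

```bash
python3 -m inch '{"travel":[[1.2,0,1.7],[2.3,0,3.3],[3.5,0,5],[3.5,0,5]],"turn":[0,0,0,0],"claw":[1,1,1,1]}' 20
python3 - <<'E'
from h import *
o=robot.observe();print(o["time"],"G",loc(o["tool_pos"]-[0,0,.047]),"F t,z",E3@o["contact_force"])
E
```

```text
time: 61.7
tool_pos: [0.6219, 0.0739, 0.2991]
tool_rot: [-3.14, 0.001, -0.334]
contact_force: [-27.1, 5.4, 39.6]
opening: 0.0003
grip_force: 24.2
61.7 G [14.3  1.2 24.1] F t,z [27.39121012 -3.96729805 39.58695867]
```

A hard stop: 48 N with no movement, and the contact is about 8 mm above the rim. Retract and check.

```bash
python3 -m inch '{"travel":[[-4,0,-6],[-10,0,-15],[-20,0,-40],[-30,0,-80],[-30,0,-90],[-30,0,-90],[-30,0,-90]],"turn":[0,0,0,0,0,0,0],"claw":[1,1,1,1,1,1,1]}' 20
python3 - <<'E'
from h import *
w=shot("wrist");p=w["pixels"]
o=robot.observe();print(o["time"],"G",loc(o["tool_pos"]-[0,0,.047]),o["contact_force"])
print("face centre s=8",proj(w,M+E3.T@np.array([.574*8,0,.819*8])/1e3))
for r in range(20,240,9): print(r,' '.join("%3d"%p[r,c].mean() for c in range(200,320,7)))
b=shot("side");q=b["pixels"]
for r in range(134,162,2): print(r,' '.join("%3d"%v for v in q[r,240:284:2].mean(1)))
E
```

```text
time: 62.4
tool_pos: [0.5966, 0.0817, 0.3807]
tool_rot: [3.141, 0.002, -0.335]
contact_force: [-0.1, -0.7, -0.4]
opening: 0.0004
grip_force: 0.0
62.45 G [ 40.9   0.  105.2] [-0.03450507 -0.42282349 -0.98382636]
face centre s=8 (np.float64(258.19455687859966), np.float64(155.40898647556276))
20 128 131 105  65  65  65 111 124 127 136 120 100  92  88  89 189 185 185
29 132 127 131  82  70  66 112 123 115 127 130  88  84  88  95 181 189 191
38 132 131 129  65  59  83  58  60  59  64  64  93  50  90 125 185 186 187
47 160 135 129  65  62  48  48 126 130 135  89  64  56  88 141 191 184 186
56 188 186 135 112  62  73 118 126 129 137 139 135  61 139 172 185 190 195
65 187 185 143  81  60  98 119 128 130 136 138 136  66 174 179 187 195 190
74 187 188 145  97  63 102 119 129 131 136 136 136  69  90 177 185 188 188
83 188 191 147  97  47 105 118 127 129 135 137 135  60  88 188 192 189 191
92 186 190 142  96  84 107 118 126 129 135 138 137  90  90 191 191 193 191
101 194 190 175  96  82 109 117 124 129 136 138 138  95  88 191 192 189 193
110 186 187 186  97  83 111 117 125 127 127 139 140 106  
[... 1670 characters left out ...]
 152 163 165 118  98  90  77  74  76  74  75  77  77  77
148  74  74  75  74  74  75  87 151 162 166 168 133  97  86  74  74  76  75  75  76  77  77
150  74  73  75  75  73  75 121 160 166 160 145 135 104  69  76  69  76  75  76  76  78  77
152  75  73  75  75  77  90 123 145 147 133 136 125  75  80  91  79  75  75  76  77  77  79
154  73  75  82 104 119 120  95  99 114 122 117  69  85 104 103  93  79  74  76  76  76  77
156  92 117 119 121 122 121 106  76  93  79  64  81 107 107 106 101  90  75  76  76  77  75
158 119 121 121 119 120 121 122 112  64  80  90  96 105 108 108 106  99  90  74  74  75  76
160 120 121 122 122 120 123 121 122 113  78  85  95  98 106 108 108 105  97  85  70  74  76
```

The cap face appears around row 155, where 8 mm above the rim should be, and nothing is touching. Handing in.

```bash
python3 -c "
from cell import robot
print(robot.hand_in())"
```

```text
the job is handed in; nothing more can be done
None
```

I loaded the three mailers (short, long B, long A) caps outward and pressed them to a hard stop, where the last cap measured about 8 mm above the rim. I let go and handed in at about 62.5 s. The short one and long A each fell out once onto the bench and were picked up and reloaded, and no verdict came back.

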